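Reverse the ratchet and snug the last saddle nut

TASK

Finish bolting this irrigation tapping saddle: the ratchet on its last nut is still set to loosen, so push its direction lever right over to tighten, then swing the handle back until it is at least 25 degrees past square to the pipe, feeling that it clicks round freely and the nut stays put. Then tighten in as many strokes as it takes until the nut is snug, to about 1.5 N m, and no harder, since the flange is plastic. Never turn the nut the loosening way, leave the lever on tighten and the ratchet on its nut, let go, and leave the pots and the elbow where they stand.

Things in the scene. Friction and masses are not known exactly. Their poses are not given: they have to be found in the camera images.
- saddle: Irrigation header, fixed: light grey 75 mm pipe 400 mm long, axis 55 mm above the bench, in two black cradles; dark blue plastic tapping saddle on it, 94 mm along the pipe, flanges out to 88 mm either side, black plug up to 147 mm high. Origin on the bench under the saddle's middle; x along the pipe (away from the robot), y across it to the ratchet's side, z up.
- bolt_set: The last bolt with its nut, a 68 mm deep socket on it (26 mm diameter) and the ratchet, which cannot be lifted off. Origin on the nut's vertical axis at bench height, at x -27, y +66 mm of the saddle; axes as the saddle's; it does not turn itself. Snug is about 1.5 N m, a 9 to 10 N push square to the handle at point grip; under 1.1 N m (7 N) is loose; at 2.3 N m (14 N) the flange cracks.
- nut (a joint): Turn of nut and socket, rad, positive clockwise from above (tightening), 0 at the start. It is a stiff nut with a nylon insert: 0.6 N m (4 N at the grip) turns it either way, plus 0.1 N m per rad/s. After 0.6 to 1.2 rad of tightening (never the same, and not to be seen) it bears on the flange; from there the torque rises by 8 N m per rad. It stays where it is left.
- handle (a joint): Swing of the ratchet handle about the nut's axis, rad, positive clockwise from above (tightening). At 0 it points square away from the pipe (saddle +y); positive leans to the saddle's +x, negative towards the robot. Starts at 0.1 to 0.35 and stays where left. Free-wheeling takes 0.06 to 0.2 N m (about 1 N at the grip), a click every 30 degrees; so much can be lost before it drives.
- grip (a point): Middle of the ratchet's dark grey round grip, on its centre line, 160 mm from the nut's axis, 150 mm above the bench; x points outwards along the handle, z up. The grip is 22 to 27 mm thick, from 88 to 234 mm from the axis; the chromed neck inside it 19 mm. The chromed head is 45 mm wide, centred on the nut's axis, from 137 to 163 mm above the bench.
- selector (a joint): Direction lever on top of the ratchet's head, rad, positive clockwise from above. It pivots 29 mm from the nut's axis on the handle's centre line, its finger pointing back over the head, away from the handle. Stop at -0.42 = loosen (start -0.42 to -0.36), 0 = middle, catches neither way, stop at +0.42 = tighten. Friction holds it where left; 2 to 3 N at its tip move it.
- selector_tip (a point): Middle of the red upright tab (10 mm along the lever, 9 mm wide, top 175 mm above the bench) at the lever's end, 23 mm from its pivot, 171 mm above the bench, 8 mm over the head's flat top. From stop to stop it travels 19 mm across the head. Tighten is with the tab on the point grip's +y side of the handle's centre line, loosen on its -y side.
- pot_near: Loose terracotta pot with a seedling, 74 mm across, 68 mm high (113 with the leaves), origin under its centre. Bystander.
- pot_left: Loose pot like the other. Bystander.
- elbow: Loose upright black and blue pipe elbow, 44 mm across its foot, 73 mm high, its side mouth reaching 46 mm along its x, origin under its foot. Bystander.

How it is judged (in metres and radians):
On the way, in this order (a step that is already met when the one before it is completed fails the run):
1. the direction lever is pushed over to tighten (value of joint selector above 0.3 rad), for 0.1 s.
2. the handle is swung back past square (by 20 degrees or more) while the nut stays where it was (value of joint handle below -0.35 rad and value of joint selector above 0.25 rad and contact force between bolt_set and saddle below 2 N and value of joint nut above -0.1 rad).
3. the nut is pulled snug onto the flange (1.1 N m or more at the handle) (contact force between bolt_set and saddle above 25 N), for 0.1 s.
At the end, for the whole second after the job is handed in: The nut, pulled to 1.1 to 2.3 N m, still bears on the flange (contact load over 12 N) and stands at least 0.55 rad tighter; lever still on tighten (over 0.25 rad); handle at rest; pots and elbow within 30 mm of where they stood (contact force between bolt_set and saddle above 12 N and value of joint selector above 0.25 rad and value of joint nut above 0.55 rad and velocity of joint handle between -0.05 and 0.05 rad/s and distance of each of pot_near, pot_left, elbow from where it was at the start of the episode below 0.03 m); the robot touches nothing.
It fails at once if the nut is turned the loosening way (by more than 0.2 rad) (value of joint nut below -0.2 rad).
It fails at once if the nut is overtightened (about 2.3 N m or more) and the plastic flange cracks (contact force between bolt_set and saddle above 78 N).
It fails at once if a pot or the elbow is shoved or tipped over (distance of any of pot_near, pot_left, elbow from where it was at the start of the episode above 0.03 m or angle between any of pot_near, pot_left, elbow's own z axis and vertical above 0.4 rad).
It also fails if it takes over 72 s, if anything falls off the work surface, if the arm or the gripper's body presses on something with over 40 N, if the wrist force passes 120 N, or if a joint passes its speed limit or range.

ROBOT

A 7-joint arm with a two-finger parallel gripper is mounted at the origin on the work surface. World frame = base frame: x ahead of the robot, y to its left, z up, the work surface at z = 0. Lengths are in m, angles in degrees, forces in N, time in s.
With the tool pointing down it reaches from about 0.425 to 0.875 m from the base axis. Payload 4.7 kg.
Tool frame: the origin (TCP) lies on the centre line of the jaws, within the pads' length; the fingertips stand env.nose_length ahead of it and the grasp point (between the pads) lies 8 mm behind it (env.nose_length is the distance from the TCP to the fingertips, in m); y points along the fingers, z is the direction in which the jaws open and shut, and the axes are right-handed (so a half turn about y gives the same grasp; the last joint's range is limited). The gripper opens to 87 mm and grips with 3 to 60 N. Pads are 19 mm wide; open, the fingers measure 117 mm over their backs; the gripper's body (75 mm by 190 mm) begins 51 mm behind the grasp point.
Start: joints at [67.672, 18.392, -4.016, 83.108, 1.295, 78.541, -3.26], TCP at [0.255, -0.598, 0.234] pointing down, gripper open.
Joint ranges: [-163.93, 163.93], [-17.29, 119.83], [-79.2, 71.16], [3.27, 140.29], [-89.18, 269.18], [5.43, 117.66], [-154.24, 154.24]. Speed limits (degrees/s): [147.25, 147.25, 180, 180, 180, 180, 180].

INTERFACE

Orientations are given as [roll, pitch, yaw] about the fixed x, y, z axes, in that order (R = Rz(yaw) Ry(pitch) Rx(roll)).
In Python, from cell import env, read_camera, camera_info, job, models gives the robot as it stands.
- The arm moves only by the tool move_arm, never from a script. Its argument "moves" is a list of rows, each a list of 6 numbers: the shift along the tool's x, y, z in mm, then the turn, a rotation vector about the tool's x, y, z in degrees. In form: [[x, y, z, ax, ay, az], ...]. A call has 1 to 20 rows; each row is the pose to reach, as a shift and turn from the pose commanded when the call began, along the tool's axes at that moment; what a row does not reach only later rows make up. A row lasts 1/12 s, in which the tool goes at most 41.7 mm and 7.16 degrees, less where a joint would pass 70% of its speed; a pose out of reach is approached as far as the arm can. A call with a gripper value outside its range is refused whole. "claw" is the finger opening in mm, from 0 to 87, set as the call begins (left out, the last holds). The fingers move at their own pace and stop on an object; "newtons" is the grip in N (left out, the last holds). Time passes only in rows, so rows that repeat a pose let the fingers close. It gives the time, the measured TCP pose, the force and the opening at its end, in the units of the state.
- env.get_obs(): the state, without advancing time (a new reading comes with each control period).
- read_camera(name): name is "scene" or "top" or "wrist"; returns (picture, depth): 384x512x3 uint8, red, green, blue; 384x512 float32, m along the optical axis (not along the pixel's ray), 0 where there is no reading.
- camera_info(name): a dict with "fx", "fy", "cx", "cy" (pixels), "R" (3x3) and "t" (3): a world point X has camera coordinates R X + t. Camera axes: x right, y down, z forward; pixel columns grow to the right and rows downward; lengths in m; the calibration is good to about 2 mm. A picture is of the moment at which its call begins: read the wrist's pose just before it. camera_info takes no time and is no camera call; for the wrist camera it gives the pose at the moment of the call.
- job.sign_off(): hands the job in, once; it reports no verdict.
Trained networks look in the newest picture that a camera, given by its name, has taken for a name from the list of things; names that differ only in an ending like _2 or _b are one class to them, and where a whole thing is asked for, a point or a joint stands for the part that bears it (a point fixed in the world has none). Each returns a list of dicts, best first, with "score" (0 to 1); they miss things now and then, are a little off and sometimes report something else, mostly with a low value. They report only what shows in the picture. A call takes as long as a camera call.
- models.spot_in(target, camera): "point" ([x, y, z] in m, in world coordinates, good to about 4 mm: the middle of the surface that is visible of it).
- models.cut_out(target, camera): "mask" (384x512 bool, what is visible of it).
The state is a dict: "time_s": time; "qpos": joint angles; "joint_velocities": joint speeds; "effort": joint torques, N m; "tool_pos": TCP position; "tool_rot": TCP orientation; "force": force on the tool from outside, world axes, zero at the start; "wrist_torque": the same for the moment, N m; "grip_width": finger opening in m.
Only numpy, scipy, OpenCV 4.12 (cv2) and the standard library are available. Lean on these libraries where they do the work, as an engineer would, in place of code of your own. Each camera call takes 0.05 s, during which the arm holds its last target.

## Working session

There is one attempt and no reset: what is moved stays moved. The work goes in short steps, Python scripts to look and compute and a tool call to move; the robot and the scene stay as the last step left them, time stands still between calls to the robot, and variables do not carry over. Pictures are saved under pics/ and viewed, and the job is handed in when it is done.

Besides the shell and the picture viewer there is one more tool, called after ">>>" by a JSON object that holds its "op" and its "data", one argument or row to a line. move_arm: Moves the arm, as the interface text tells. Its arguments: {"type":"object","properties":{"moves":{"type":"array","items":{"type":"array","items":{"type":"number"}}},"claw":{"type":"number"},"newtons":{"type":"number"}},"required":["moves"]}

```bash
ls; mkdir -p pics; python3 - <<'E'
from cell import env, read_camera, camera_info, job, models
import cv2,numpy as np
o=env.get_obs(); print(o, env.nose_length)
for c in ["scene","top"]:
    p,d=read_camera(c); cv2.imwrite(f"pics/{c}0.png",p[:,:,::-1])
    i=camera_info(c); print(c,i)
    for n in ["saddle","bolt_set","grip","selector_tip","pot_near","pot_left","elbow"]:
        r=models.spot_in(n,c); print(n,[(np.round(x["point"],4),round(x["score"],2)) for x in r[:2]])
E
```

```text
pics
{'time_s': 0.0, 'qpos': array([67.6732587 , 18.43813011, -4.01692681, 83.17689106,  1.2956755 ,
       78.54060803, -3.26164944]), 'joint_velocities': array([ 0.05833466, -0.02229864, -0.03835124,  0.04590546,  0.00496784,
       -0.05208669, -0.06548006]), 'effort': array([-2.47310209e-05, -4.91294539e+01, -4.03822884e-01, -3.12527204e+01,
       -6.39894395e-02,  4.36927029e-02,  1.72765772e-04]), 'tool_pos': array([ 0.25512858, -0.5972411 ,  0.2324548 ]), 'tool_rot': array([-9.01103387e+01, -6.09292925e-03, -1.56863650e+02]), 'force': array([ 0.29337354,  0.39928213, -0.34543145]), 'wrist_torque': array([ 0.01741049, -0.01709548, -0.03536205]), 'grip_width': 0.08705804470417482} 0.011
scene {'fx': 476.10073905920564, 'fy': 476.10073905920564, 'cx': 262.67292597940815, 'cy': 185.11295014897624, 'R': array([[-0.16212422,  0.98676869, -0.00181228],
       [ 0.82280727,  0.1341714 , -0.55225558],
       [-0.54470536, -0.09102516, -0.83367289]]), 't': array([ 0.09156574, -0.38511614,  1.54141479])}
saddle [(array([ 0.6143, -0.1075,  0.0872]), 0.76)]
bolt_set [(array([0.599 , 0.039
[... 290 characters left out ...]
 'cx': 253.5561193464207, 'cy': 190.1715894709551, 'R': array([[-0.0243743 , -0.99921142,  0.03134374],
       [-0.99749535,  0.02222607, -0.06714926],
       [ 0.06639966, -0.03290195, -0.99725049]]), 't': array([-0.02063804,  0.53531823,  1.04737459])}
saddle [(array([ 0.5765, -0.1068,  0.09  ]), 0.91)]
bolt_set [(array([0.5909, 0.049 , 0.1597]), 0.82)]
grip [(array([0.5993, 0.0533, 0.163 ]), 0.77), (array([ 0.5781, -0.0158,  0.1713]), 0.52)]
selector_tip [(array([ 0.5765, -0.0147,  0.1712]), 0.41)]
pot_near [(array([ 0.5069, -0.3143,  0.0707]), 0.92)]
pot_left [(array([0.6571, 0.318 , 0.0672]), 0.97), (array([0.5995, 0.0547, 0.165 ]), 0.73)]
elbow [(array([0.4191, 0.2274, 0.0675]), 0.97)]
```

View pics/scene0.png

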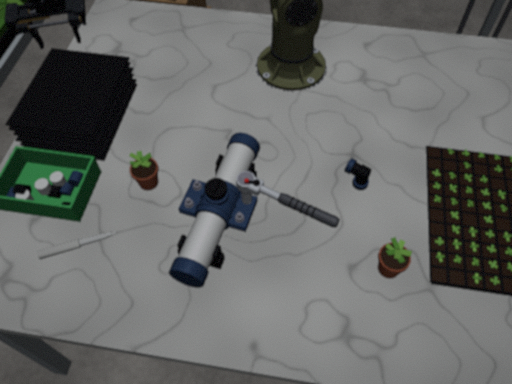

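View pics/top0.png

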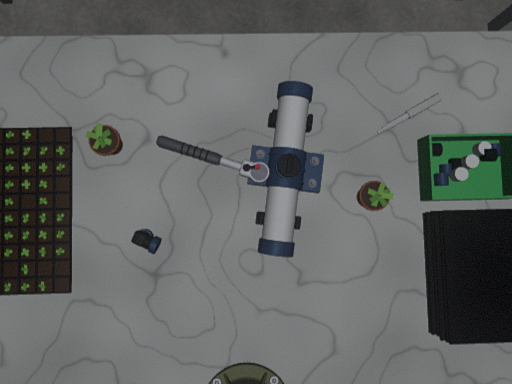

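The scene view shows the pipe running away from the robot, with the ratchet head at about (250,182) and its grip reaching to (337,220). In the top view the head is at (258,170), the grip end at (160,140), and the pots at (104,140) and (375,195); the elbow is at (147,240). Next I'll fit the geometry.

```bash
cat > h.py <<'E'
from cell import env, read_camera, camera_info, job, models
import cv2,numpy as np
def cloud(d,i):
    v,u=np.mgrid[:d.shape[0],:d.shape[1]]
    P=np.stack([(u-i["cx"])/i["fx"]*d,(v-i["cy"])/i["fy"]*d,d],-1)
    W=(P-i["t"])@i["R"]
    W[d<=0]=np.nan
    return W
def proj(X,i):
    c=i["R"]@np.array(X)+i["t"]; return c[0]/c[2]*i["fx"]+i["cx"],c[1]/c[2]*i["fy"]+i["cy"]
E
python3 - <<'E'
from h import *
for c in ["top","scene"]:
    p,d=read_camera(c); i=camera_info(c); W=cloud(d,i)
    np.savez(f"{c}.npz",p=p,d=d)
    x,y,z=W[...,0],W[...,1],W[...,2]
    # pipe: points in region, z>0.085, light grey
    g=p.astype(int); sat=g.max(-1)-g.min(-1); br=g.mean(-1)
    m=(x>.35)&(x<.85)&(y>-.25)&(y<0.0)&(z>.083)&(z<.1)&(sat<25)&(br>110)
    Q=W[m]; 
    f=np.polyfit(Q[:,0],Q[:,1],1); print(c,"pipe",m.sum(),f,np.degrees(np.arctan(-f[0])))
    # plug
    m=(x>.5)&(x<.75)&(y>-.2)&(y<-0.05)&(z>.135)&(z<.16); print("plug",m.sum(),np.nanmean(W[m],0),np.ptp(W[m],0))
    # ratchet
    m=(x>.5)&(x<.75)&(y>-.08)&(y<.2)&(z>.13)&(z<.19); Q=W[m]
    print("rat",m.sum(),Q.min(0),Q.max(0))
    gm=m&(y>.045); Q=W[gm]
    f=np.polyfit(Q[:,1],Q[:,0],1); print("grip line x=",f, Q[:,2].max())
    red=m&(g[...,0]>g[...,1]*1.6)&(g[...,0]>90); print("red",red.sum(),W[red].mean(0), np.median(W[red],0))
    for n in ["pot_near","pot_left","elbow"]:
        r=models.cut_out(n,c)
        if r: mm=r[0]["mask"]; print(n,r[0]["score"],np.nanmin(W[mm],0),np.nanmax(W[mm],0))
p=np.load("top.npz")["p"]; cv2.imwrite("pics/t1.png",cv2.resize(p[120:210,140:340,::-1],None,fx=4,fy=4,interpolation=cv2.INTER_CUBIC))
E
```

```text
top pipe 2231 [-0.14872495 -0.02250045] 8.459305028350652
plug 419 [ 0.58074094 -0.10900184  0.13997333] [0.06041512 0.08240523 0.02477727]
rat 1450 [ 0.54229919 -0.06100371  0.13880051] [0.64881389 0.18201315 0.17894124]
grip line x= [0.33589953 0.57837289] 0.16748639234834747
red 18 [ 0.57486058 -0.03605875  0.17628209] [ 0.57490223 -0.03650794  0.17665437]
pot_near 0.69 [ 0.4768695  -0.38592657 -0.00295807] [ 0.54734447 -0.28448793  0.11802827]
pot_left 0.9 [ 0.62277233  0.28620993 -0.0044778 ] [0.69607275 0.38327054 0.11838953]
elbow 0.76 [ 0.38110908  0.19308326 -0.0040095 ] [0.44453552 0.25889571 0.07911874]
scene pipe 1735 [-0.14888412 -0.02154344] 8.468226930668909
plug 347 [ 0.5849015  -0.1065317   0.14030452] [0.05441877 0.08557566 0.02470087]
rat 1375 [ 0.54377876 -0.06227753  0.13844318] [0.65338543 0.18282815 0.17764025]
grip line x= [0.33725341 0.58618012] 0.16757825934167514
red 15 [ 0.5753998  -0.03635032  0.17336125] [ 0.57714558 -0.03646006  0.17466162]
pot_near 0.7 [ 0.35118313  0.19257686 -0.00152736] [0.44819309 0.26274177 0.07561262]
pot_left 0.69 [ 0.58160786  0.28778195 -0.00145857] [0.69856995 0.35858373 0.11832702]
elbow 0.95 [ 0.3381071   0.19257686 -0.00416115] [0.44819309 0.26231023 0.07561262]
```

View pics/t1.png

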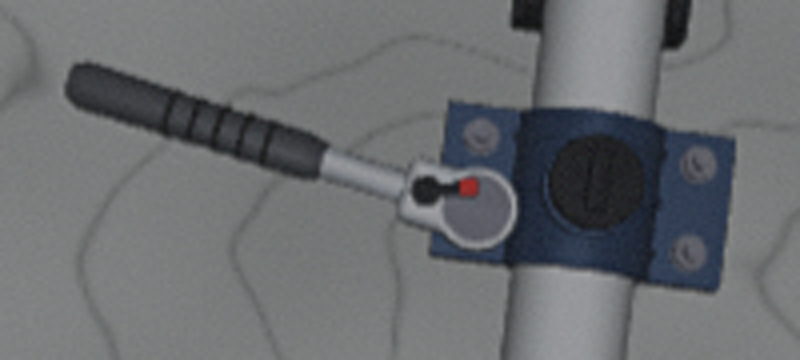

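```bash
cat >> h.py <<'E'
def pix2z(u,v,z,i):
    r=i["R"].T@np.array([(u-i["cx"])/i["fx"],(v-i["cy"])/i["fy"],1]); o=-i["R"].T@i["t"]
    return o+r*(z-o[2])/r[2]
E
python3 - <<'E'
from h import *
i=camera_info("top")
f=lambda u,v,z: pix2z(u/4+140-.375,v/4+120-.375,z,i)
print("head",f(478,207,.163),"plug",f(597,182,.147),"tab",f(468,187,.175),"pivot",f(427,189,.167),"gripend",f(75,86,.15), "neck",f(365,173,.155))
for c in ["top","scene"]:
    z=np.load(c+".npz");W=cloud(z["d"],camera_info(c));x,y,zz=W[...,0],W[...,1],W[...,2]
    m=(x>.52)&(x<.62)&(y>-.08)&(y<0.02)&(zz>.155)&(zz<.168);Q=W[m]
    print(c,"headtop",m.sum(),Q[:,2].mean(),np.median(Q,0), Q.min(0),Q.max(0))
    m=(x>.52)&(x<.65)&(y<-.08)&(y>-.15)&(zz>.14)&(zz<.155);Q=W[m];print("plug",Q.min(0),Q.max(0),(Q.min(0)+Q.max(0))/2)
E
```

```text
head [ 0.56572715 -0.04145615  0.163     ] plug [ 0.58005725 -0.10861721  0.147     ] tab [ 0.5752949  -0.03579126  0.175     ] pivot [ 0.57564521 -0.01390734  0.167     ] gripend [0.63863559 0.17790698 0.15      ] neck [0.58662361 0.01963239 0.155     ]
top headtop 486 0.1628041071254376 [ 0.56691321 -0.02987648  0.1632913 ] [ 0.54267478 -0.06100371  0.15517664] [0.59180164 0.0195037  0.1678942 ]
plug [ 0.56113047 -0.13219612  0.14000324] [ 0.59927225 -0.08501301  0.15173033] [ 0.58020136 -0.10860457  0.14586679]
scene headtop 395 0.16211156526366816 [ 0.57764185 -0.02880705  0.16259531] [ 0.54377876 -0.06227753  0.1551025 ] [0.59550731 0.01971249 0.16795674]
plug [ 0.56481272 -0.13560383  0.14012569] [ 0.60956423 -0.08848143  0.15137435] [ 0.58718848 -0.11204263  0.14575002]
```

```bash
cat >> h.py <<'E'
from scipy.spatial.transform import Rotation as Ro
N=np.array([.566,-.040]); 
def frame(th=71.4):
    a=np.radians(th); r=np.array([np.cos(a),np.sin(a)]); return r, np.array([r[1],-r[0]])  # radial, clockwise lateral
def rel(p,rpy):
    """shift/turn row from current measured pose"""
    o=env.get_obs(); R0=Ro.from_euler("xyz",o["tool_rot"],degrees=True)
    R1=Ro.from_euler("xyz",rpy,degrees=True)
    return np.round(np.r_[R0.inv().apply(np.array(p)-o["tool_pos"])*1000,(R0.inv()*R1).as_rotvec(degrees=True)],1)
def tgt(rad,lat,z,th=71.4,N=N):
    r,c=frame(th); return np.r_[N+rad*r+lat*c,z]
E
python3 - <<'E'
from h import *
p=tgt(.003,.05,.25);print(p,rel(p,[-90,0,-108.6]))
E
```

```text
[ 0.6143453  -0.05310466  0.25      ] [-544.1  -16.4 -359.8   -0.   -48.3    0. ]
```

>>> {"op": "move_arm", "data": {
  "moves": [
    [-30,-16,-20,0,-3,0],
    [-60,-16,-40,0,-6,0],
    [-90,-16,-60,0,-9,0],
    [-120,-16,-80,0,-12,0],
    [-150,-16,-100,0,-15,0],
    [-180,-16,-120,0,-18,0],
    [-210,-16,-140,0,-21,0],
    [-240,-16,-160,0,-24,0],
    [-270,-16,-180,0,-26,0],
    [-300,-16,-200,0,-29,0],
    [-330,-16,-220,0,-32,0],
    [-360,-16,-240,0,-34,0],
    [-390,-16,-260,0,-37,0],
    [-420,-16,-280,0,-39,0],
    [-450,-16,-300,0,-42,0],
    [-480,-16,-320,0,-45,0],
    [-512,-16,-340,0,-48,0],
    [-544,-16,-360,0,-48.3,0],
    [-544,-16,-360,0,-48.3,0],
    [-544,-16,-360,0,-48.3,0]
  ],
  "claw": 0,
  "newtons": 20
}}

```text
time_s: 2.87
tool_pos: [0.6148, -0.0495, 0.2493]
tool_rot: [-90.0, 0.1, -108.3]
force: [-0.5, -0.1, -0.4]
grip_width: 0.0006
```

```bash
python3 - <<'E'
from h import *
o=env.get_obs(); print(o["tool_pos"],o["tool_rot"],o["force"],o["grip_width"],o["qpos"])
i=camera_info("wrist");p,d=read_camera("wrist"); cv2.imwrite("pics/w1.png",p[:,:,::-1]); np.savez("w1.npz",p=p,d=d,**i)
print(proj([*N,.163],i))
E
```

```text
[ 0.61480791 -0.0495157   0.24927697] [-9.00395212e+01  8.59263220e-02 -1.08250087e+02] [-0.45625049 -0.07144921 -0.37430593] 0.0006068279494769403 [ 29.01768463  16.78012854 -33.06489341  85.90512213   9.10636853
  80.04320547 -22.75604839]
(np.float64(190.07329986553148), np.float64(204.3936998205754))
```

View pics/w1.png

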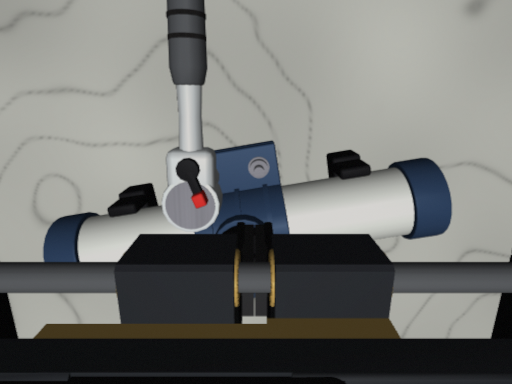

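The wrist view shows the head centred at (190,205), matching my projection. The red tab at (200,200) is to the right, on the loosen side. I'll descend beside it, then push left.

>>> {"op": "move_arm", "data": {
  "moves": [
    [3,25,0,0,0,0],
    [3,50,0,0,0,0],
    [3,71,0,0,0,0],
    [3,71,-5,0,0,0],
    [3,71,-10,0,0,0],
    [3,71,-14,0,0,0],
    [3,71,-17,0,0,0],
    [3,71,-20,0,0,0],
    [3,71,-20,0,0,0]
  ]
}}

```text
time_s: 3.67
tool_pos: [0.5943, -0.0492, 0.18]
tool_rot: [-89.9, -0.0, -108.6]
force: [0.8, 0.5, 0.7]
grip_width: 0.0005
```

```bash
python3 - <<'E'
from h import *
o=env.get_obs(); print(o["tool_pos"],o["tool_rot"],o["force"])
i=camera_info("wrist");p,d=read_camera("wrist"); cv2.imwrite("pics/w2.png",p[:,:,::-1])
E
```

```text
[ 0.59432708 -0.04924278  0.17998901] [-8.98803707e+01 -1.15519677e-02 -1.08551775e+02] [0.82809806 0.53913412 0.7382353 ]
```

View pics/w2.png

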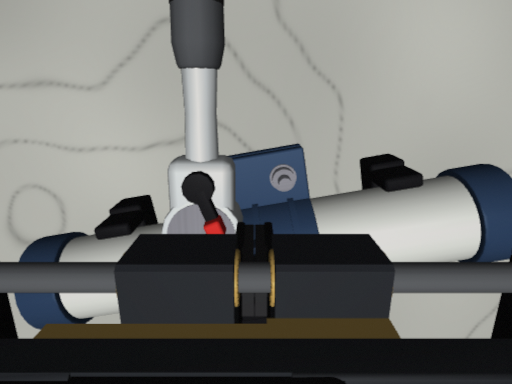

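>>> {"op": "move_arm", "data": {
  "moves": [
    [-3,2,0,0,0,0],
    [-3,2,-3,0,0,0],
    [-3,2,-6,0,0,0],
    [-3,2,-9,0,0,0],
    [-3,2,-12,0,0,0],
    [-3,2,-15,0,0,0],
    [-3,2,-17,0,0,0],
    [-3,2,-17,0,0,0]
  ]
}}

```text
time_s: 4.38
tool_pos: [0.5789, -0.0416, 0.1767]
tool_rot: [-90.0, -0.0, -108.6]
force: [1.4, -1.6, 0.4]
grip_width: 0.0007
```

```bash
python3 - <<'E'
from h import *
o=env.get_obs(); print(o["tool_pos"],o["tool_rot"],o["force"])
i=camera_info("wrist");p,d=read_camera("wrist"); cv2.imwrite("pics/w3.png",p[:,:,::-1])
p,d=read_camera("top");cv2.imwrite("pics/t3.png",cv2.resize(p[120:210,140:340,::-1],None,fx=4,fy=4,interpolation=cv2.INTER_CUBIC))
E
```

```text
[ 0.57892758 -0.04164067  0.17674918] [-8.99595600e+01 -3.74252138e-02 -1.08589373e+02] [ 1.36469228 -1.61316029  0.37595271]
```

View pics/w3.png

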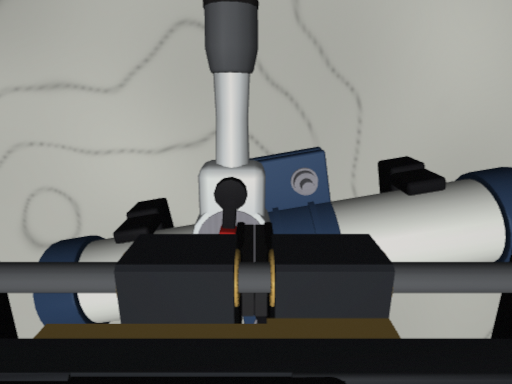

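>>> {"op": "move_arm", "data": {
  "moves": [
    [0,0,-2,0,0,0],
    [0,0,-4,0,0,0],
    [0,0,-6,0,0,0],
    [0,0,-8,0,0,0],
    [0,0,-9,0,0,0],
    [0,0,-9,0,0,0]
  ]
}}

```text
time_s: 4.98
tool_pos: [0.572, -0.0387, 0.1769]
tool_rot: [-89.8, 0.0, -108.6]
force: [6.7, -3.0, -1.3]
grip_width: 0.0005
```

```bash
python3 - <<'E'
from h import *
o=env.get_obs(); print(o["tool_pos"],o["force"])
i=camera_info("wrist");p,d=read_camera("wrist"); cv2.imwrite("pics/w4.png",p[:,:,::-1])
E
```

```text
[ 0.57198798 -0.03869774  0.17686569] [ 6.69447887 -3.0051635  -1.29626382]
```

View pics/w4.png

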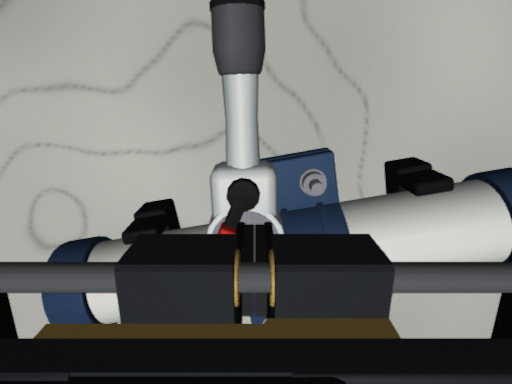

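>>> {"op": "move_arm", "data": {
  "moves": [
    [0,0,-1,0,0,0],
    [0,0,-2,0,0,0],
    [0,0,-2,0,0,0]
  ]
}}

```text
time_s: 5.28
tool_pos: [0.5708, -0.0387, 0.177]
tool_rot: [-89.7, 0.0, -108.6]
force: [7.3, -4.8, -2.4]
grip_width: 0.0004
```

>>> {"op": "move_arm", "data": {
  "moves": [
    [0,0,10,0,0,0],
    [0,-20,20,0,0,0],
    [0,-60,30,0,0,0],
    [-20,-90,30,0,0,0],
    [-50,-90,30,0,0,0],
    [-50,-90,30,0,0,0]
  ]
}}

```text
time_s: 5.78
tool_pos: [0.614, 0.0091, 0.2687]
tool_rot: [-90.0, 0.4, -108.1]
force: [-0.7, 2.7, 0.3]
grip_width: 0.0006
```

```bash
python3 - <<'E'
from h import *
o=env.get_obs(); print(o["tool_pos"],o["force"])
i=camera_info("wrist");p,d=read_camera("wrist"); cv2.imwrite("pics/w5.png",p[:,:,::-1])
p,d=read_camera("top"); cv2.imwrite("pics/t5.png",cv2.resize(p[120:210,140:340,::-1],None,fx=4,fy=4,interpolation=cv2.INTER_CUBIC))
E
```

```text
[0.61399834 0.00906693 0.26869452] [-0.69170089  2.72385959  0.26403029]
```

View pics/w5.png

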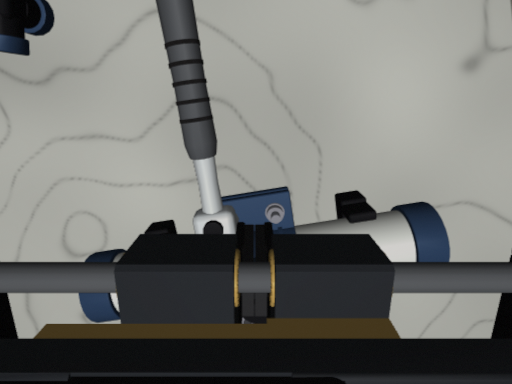

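View pics/t5.png

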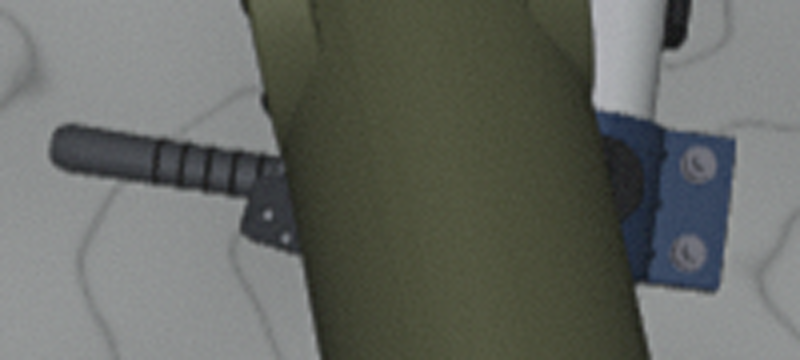

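```bash
python3 - <<'E'
from h import *
i=camera_info("top")
f=lambda u,v,z: pix2z(u/4+140-.375,v/4+120-.375,z,i)
a=f(62,146,.15);b=f(250,171,.15);print(a,b,np.degrees(np.arctan2(*(a-b)[1::-1])), np.degrees(np.arctan2(a[1]-N[1],a[0]-N[0])))
th=np.degrees(np.arctan2(a[1]-N[1],a[0]-N[0]))
print(rel(tgt(.16,0.,.24,th),[-90,0,th-180]))
E
```

```text
[0.60554181 0.18529973 0.15      ] [0.58967032 0.08281993 0.15      ] 81.19629593560309 80.04553893866554
[-1.026e+02  2.630e+01 -5.350e+01  2.000e-01 -8.300e+00 -1.000e-01]
```

>>> {"op": "move_arm", "data": {
  "moves": [
    [-35,10,-18,0,-3,0],
    [-70,26,-36,0,-6,0],
    [-102,26,-53,0,-8,0],
    [-102,26,-53,0,-8,0],
    [-102,26,-53,0,-8,0],
    [-102,26,-53,0,-8,0]
  ],
  "claw": 60
}}

```text
time_s: 6.38
tool_pos: [0.5947, 0.1126, 0.2397]
tool_rot: [-90.1, -0.1, -100.6]
force: [0.3, -1.2, -0.7]
grip_width: 0.0329
```

```bash
python3 - <<'E'
from h import *
o=env.get_obs(); print(o["tool_pos"],o["force"],o["tool_rot"],o["grip_width"])
i=camera_info("wrist");p,d=read_camera("wrist"); cv2.imwrite("pics/w6.png",p[:,:,::-1])
W=cloud(d,i);x,y,z=np.moveaxis(W,-1,0)
print([proj(tgt(r,0,.163,t),i) for r,t in((0,80),(.16,80))])
E
```

```text
[0.59472224 0.11256741 0.23968447] [ 0.28731133 -1.24644267 -0.67567742] [-9.01048371e+01 -9.65956163e-02 -1.00604510e+02] 0.03285165208547085
[(np.float64(254.27705004607634), np.float64(370.5142481720338)), (np.float64(252.0991839451196), np.float64(194.23423156286307))]
```

View pics/w6.png

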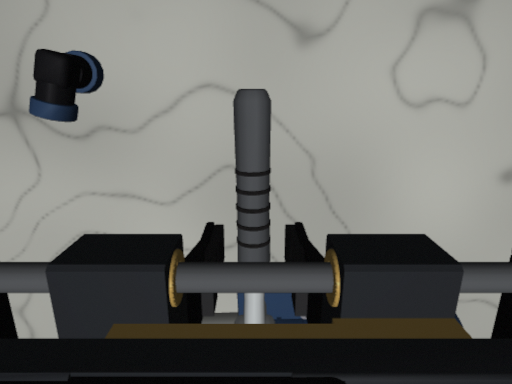

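>>> {"op": "move_arm", "data": {
  "moves": [
    [-5,0,0,0,0,0],
    [-5,0,0,0,0,0],
    [-5,0,0,0,0,0],
    [-5,30,0,0,0,0],
    [-5,60,0,0,0,0],
    [-5,93,0,0,0,0],
    [-5,93,0,0,0,0],
    [-5,93,0,0,0,0]
  ]
}}

```text
time_s: 7.1
tool_pos: [0.5951, 0.1178, 0.1463]
tool_rot: [-90.2, -0.1, -100.6]
force: [-0.0, 1.1, 1.2]
grip_width: 0.0599
```

```bash
cat >> h.py <<'E'
def st():
    o=env.get_obs(); p=o["tool_pos"]; v=p[:2]-N; th=np.degrees(np.arctan2(v[1],v[0])); r=np.linalg.norm(v)
    R,c=frame(th); F=o["force"][:2]
    print("t",round(o["time_s"],2),"r",round(r,4),"th",round(th,1),"handle",round(np.radians(81.5-th),3),"z",round(p[2],4),"yaw",round(o["tool_rot"][2],1),"Frad",round(F@R,2),"Fcw",round(F@c,2),"tq about N",round(r*F@c,2),"w",round(o["grip_width"],4),"F",np.round(o["force"],1))
def arc(ths,r=.16,z=.147,yawoff=-180):
    o=env.get_obs()
    for t in ths: print(t,list(rel(tgt(r,0,z,t),[-90,0,t+yawoff])))
E
python3 - <<'E'
from h import *
st(); print(env.get_obs()["tool_pos"],env.get_obs()["tool_rot"])
arc([84,88,92,96,100,104,108,112,116,120,124])
E
```

```text
t 7.1 r 0.1605 th 79.6 handle 0.034 z 0.1463 yaw -100.6 Frad 1.04 Fcw -0.21 tq about N -0.03 w 0.0599 F [-0.   1.1  1.2]
[0.59510607 0.11784244 0.14634215] [-9.02055029e+01 -6.96609791e-02 -1.00594998e+02]
84 [np.float64(1.0), np.float64(-0.6), np.float64(-12.4), np.float64(0.2), np.float64(-4.6), np.float64(0.1)]
88 [np.float64(2.3), np.float64(-0.6), np.float64(-23.5), np.float64(0.2), np.float64(-8.6), np.float64(0.1)]
92 [np.float64(4.4), np.float64(-0.5), np.float64(-34.5), np.float64(0.2), np.float64(-12.6), np.float64(0.0)]
96 [np.float64(7.2), np.float64(-0.5), np.float64(-45.3), np.float64(0.2), np.float64(-16.6), np.float64(0.0)]
100 [np.float64(10.7), np.float64(-0.4), np.float64(-55.9), np.float64(0.2), np.float64(-20.6), np.float64(0.0)]
104 [np.float64(15.0), np.float64(-0.4), np.float64(-66.2), np.float64(0.2), np.float64(-24.6), np.float64(0.0)]
108 [np.float64(20.0), np.float64(-0.4), np.float64(-76.2), np.float64(0.2), np.float64(-28.6), np.float64(0.0)]
112 [np.float64(25.7), np.float64(-0.3), np.float64(-85.8), np.float64(0.2), np.float64(-32.6), np.float64(0.0)]
116 [np.float64(32.0), np.float64(-0.3), np.float64(-95.0), np.float64(0.2), np.float64(-36.6), np.float64(0.0)]
120 [np.float64(39.0), np.float64(-0.2), np.float64(-103.7), np.float64(0.2), np.float64(-40.6), np.float64(-0.0)]
124 [np.float64(46.6), np.float64(-0.2), np.float64(-111.9), np.float64(0.2), np.float64(-44.6), np.float64(-0.0)]
```

>>> {"op": "move_arm", "data": {
  "moves": [
    [0,0,0,0,0,0],
    [0,0,0,0,0,0],
    [1,0,-6,0,-2,0],
    [1,0,-12,0,-4,0],
    [2,0,-18,0,-6,0],
    [2,0,-23,0,-8,0]
  ],
  "claw": 36
}}

```text
time_s: 7.6
tool_pos: [0.5744, 0.1212, 0.15]
tool_rot: [-89.8, 0.0, -92.5]
force: [0.7, -0.5, 0.6]
grip_width: 0.0374
```

```bash
python3 - <<'E'
from h import *
st()
E
```

```text
t 7.6 r 0.1614 th 87.0 handle -0.096 z 0.15 yaw -92.5 Frad -0.47 Fcw 0.72 tq about N 0.12 w 0.0374 F [ 0.7 -0.5  0.6]
```

Only about 0.7 N, so it's free-wheeling. I'll keep swinging back.

```bash
python3 - <<'E'
from h import *
arc([92,96,100,104,108,112,116,120,124])
E
```

```text
92 [np.float64(1.9), np.float64(2.9), np.float64(-13.9), np.float64(-0.2), np.float64(-4.5), np.float64(-0.0)]
96 [np.float64(3.1), np.float64(2.9), np.float64(-25.0), np.float64(-0.2), np.float64(-8.5), np.float64(0.0)]
100 [np.float64(5.2), np.float64(2.8), np.float64(-36.0), np.float64(-0.2), np.float64(-12.5), np.float64(0.0)]
104 [np.float64(7.9), np.float64(2.8), np.float64(-46.8), np.float64(-0.2), np.float64(-16.5), np.float64(0.0)]
108 [np.float64(11.5), np.float64(2.8), np.float64(-57.4), np.float64(-0.2), np.float64(-20.5), np.float64(0.0)]
112 [np.float64(15.7), np.float64(2.7), np.float64(-67.7), np.float64(-0.2), np.float64(-24.5), np.float64(0.0)]
116 [np.float64(20.7), np.float64(2.7), np.float64(-77.7), np.float64(-0.2), np.float64(-28.5), np.float64(0.0)]
120 [np.float64(26.4), np.float64(2.6), np.float64(-87.3), np.float64(-0.2), np.float64(-32.5), np.float64(0.1)]
124 [np.float64(32.7), np.float64(2.6), np.float64(-96.5), np.float64(-0.2), np.float64(-36.5), np.float64(0.1)]
```

>>> {"op": "move_arm", "data": {
  "moves": [
    [1,1,-8,0,-2.5,0],
    [2,2,-14,0,-4.5,0],
    [2.5,2,-20,0,-6.5,0],
    [3,2,-25,0,-8.5,0],
    [4,2,-31,0,-10.5,0],
    [5,2,-36,0,-12.5,0],
    [6.5,2,-41,0,-14.5,0],
    [8,2,-47,0,-16.5,0],
    [8,2,-47,0,-16.5,0]
  ]
}}

```text
time_s: 8.35
tool_pos: [0.5264, 0.1153, 0.1477]
tool_rot: [-89.8, -0.1, -76.0]
force: [-0.4, -0.8, 0.1]
grip_width: 0.036
```

```bash
python3 - <<'E'
from h import *
st()
i=camera_info("wrist");p,d=read_camera("wrist"); cv2.imwrite("pics/w7.png",p[:,:,::-1])
p,d=read_camera("top"); cv2.imwrite("pics/t7.png",cv2.resize(p[120:270,120:320,::-1],None,fx=4,fy=4,interpolation=cv2.INTER_CUBIC))
E
```

```text
t 8.35 r 0.1603 th 104.3 handle -0.398 z 0.1477 yaw -76.0 Frad -0.7 Fcw -0.58 tq about N -0.09 w 0.036 F [-0.4 -0.8  0.1]
```

View pics/t7.png

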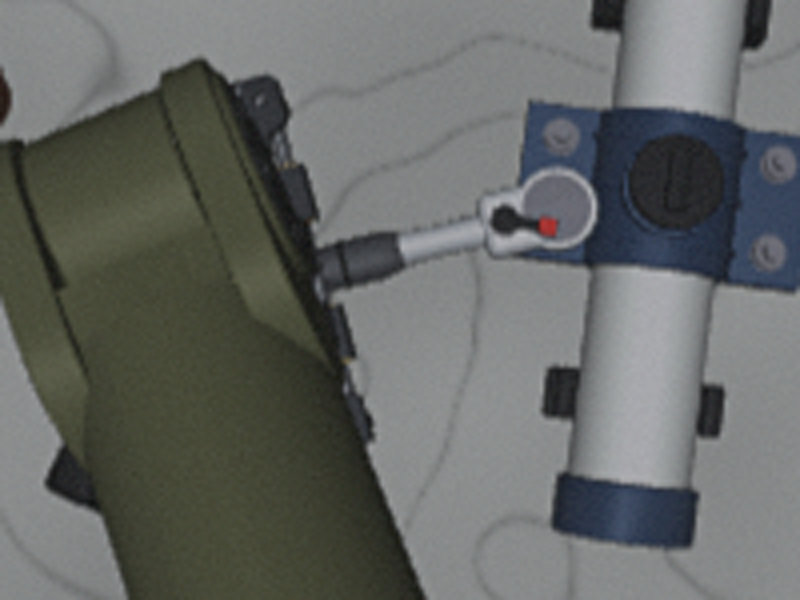

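In the top view the red tab at (548,226) is now below the handle's centre line, on the tighten side. The handle follows freely. I'll go back further for a longer stroke.

```bash
python3 - <<'E'
from h import *
arc([108,112,116,120,124,126])
E
```

```text
108 [np.float64(0.4), np.float64(0.1), np.float64(-10.8), np.float64(-0.2), np.float64(-4.1), np.float64(0.1)]
112 [np.float64(1.6), np.float64(0.1), np.float64(-21.9), np.float64(-0.2), np.float64(-8.1), np.float64(0.1)]
116 [np.float64(3.6), np.float64(0.1), np.float64(-32.9), np.float64(-0.2), np.float64(-12.1), np.float64(0.1)]
120 [np.float64(6.3), np.float64(0.0), np.float64(-43.7), np.float64(-0.2), np.float64(-16.1), np.float64(0.1)]
124 [np.float64(9.8), np.float64(0.0), np.float64(-54.3), np.float64(-0.2), np.float64(-20.1), np.float64(0.1)]
126 [np.float64(11.8), np.float64(-0.0), np.float64(-59.6), np.float64(-0.2), np.float64(-22.1), np.float64(0.1)]
```

>>> {"op": "move_arm", "data": {
  "moves": [
    [0,0,-6,0,-2,0],
    [0.5,0,-11,0,-4,0],
    [1,0,-16.5,0,-6,0],
    [1.6,0,-22,0,-8,0],
    [2.5,0,-27.5,0,-10,0],
    [3.6,0,-33,0,-12,0],
    [5,0,-38.5,0,-14,0],
    [6.3,0,-43.7,0,-16,0],
    [8,0,-49,0,-18,0],
    [10,0,-54.3,0,-20,0],
    [10,0,-54.3,0,-20,0]
  ]
}}

```text
time_s: 9.37
tool_pos: [0.4758, 0.0919, 0.1463]
tool_rot: [-90.0, -0.1, -56.1]
force: [0.3, -0.4, 0.6]
grip_width: 0.0358
```

```bash
python3 - <<'E'
from h import *
st(); arc(range(122,68,-4)); print(env.get_obs()["qpos"])
E
```

```text
t 9.37 r 0.1598 th 124.4 handle -0.748 z 0.1463 yaw -56.1 Frad -0.54 Fcw 0.01 tq about N 0.0 w 0.0358 F [ 0.3 -0.4  0.6]
122 [np.float64(-0.1), np.float64(-0.7), np.float64(6.6), np.float64(-0.0), np.float64(1.9), np.float64(0.1)]
118 [np.float64(0.6), np.float64(-0.7), np.float64(17.7), np.float64(-0.0), np.float64(5.9), np.float64(0.1)]
114 [np.float64(2.2), np.float64(-0.7), np.float64(28.8), np.float64(-0.0), np.float64(9.9), np.float64(0.1)]
110 [np.float64(4.5), np.float64(-0.7), np.float64(39.7), np.float64(-0.0), np.float64(13.9), np.float64(0.1)]
106 [np.float64(7.5), np.float64(-0.7), np.float64(50.4), np.float64(-0.0), np.float64(17.9), np.float64(0.1)]
102 [np.float64(11.3), np.float64(-0.7), np.float64(60.9), np.float64(-0.0), np.float64(21.9), np.float64(0.1)]
98 [np.float64(15.9), np.float64(-0.7), np.float64(71.2), np.float64(-0.0), np.float64(25.9), np.float64(0.1)]
94 [np.float64(21.1), np.float64(-0.7), np.float64(81.0), np.float64(-0.0), np.float64(29.9), np.float64(0.1)]
90 [np.float64(27.0), np.float64(-0.7), np.float64(90.5), np.float64(-0.0), np.float64(33.9), np.float64(0.1)]
86 [np.float64(33.6), np.float64(-0.6), np.float64(99.5), np.float64(-0.1), np.float64(37.9), np.float64(0.1)]
82 [np.float64(40.7), np.float64(-0.6), np.float64(108.1), np.float64(-0.1), np.float64(41.9), np.float64(0.1)]
78 [np.float64(48.5), np.float64(-0.6), np.float64(116.2), np.float64(-0.1), np.float64(45.9), np.float64(0.1)]
74 [np.float64(56.8), np.float64(-0.6), np.float64(123.6), np.float64(-0.1), np.float64(49.9), np.float64(0.1)]
70 [np.float64(65.5), np.float64(-0.6), np.float64(130.5), np.float64(-0.1), np.float64(53.9), np.float64(0.1)]
[ 30.35364216   4.66586181 -45.77080621 111.09027999   3.73442765
  65.64733049  17.05987937]
```

>>> {"op": "move_arm", "data": {
  "moves": [
    [0,0,6.6,0,2,0],
    [0.6,0,17.7,0,6,0],
    [1.3,0,23,0,8,0],
    [2.2,0,28.8,0,10,0],
    [3.3,0,34,0,12,0],
    [4.5,0,39.7,0,14,0],
    [6,0,45,0,16,0],
    [7.5,0,50.4,0,18,0],
    [9.4,0,55.7,0,20,0],
    [11.3,0,61,0,22,0],
    [13.6,0,66,0,24,0],
    [15.9,0,71.2,0,26,0],
    [18.5,0,76,0,28,0],
    [21,0,81,0,30,0],
    [24,0,85.8,0,32,0],
    [27,0,90.5,0,34,0]
  ]
}}

```text
time_s: 10.7
tool_pos: [0.5652, 0.1206, 0.1457]
tool_rot: [-90.2, -0.0, -90.2]
force: [-4.4, -1.1, 3.3]
grip_width: 0.0361
```

```bash
python3 - <<'E'
from h import *
st(); print(env.get_obs()["wrist_torque"]); arc(range(88,58,-2))
E
```

```text
t 10.7 r 0.1606 th 90.3 handle -0.153 z 0.1457 yaw -90.2 Frad -1.06 Fcw -4.44 tq about N -0.71 w 0.0361 F [-4.4 -1.1  3.3]
[-0.13775112  0.86152657  0.00666569]
88 [np.float64(0.7), np.float64(-1.3), np.float64(6.4), np.float64(0.2), np.float64(1.8), np.float64(0.0)]
86 [np.float64(1.0), np.float64(-1.3), np.float64(11.9), np.float64(0.2), np.float64(3.8), np.float64(0.0)]
84 [np.float64(1.4), np.float64(-1.4), np.float64(17.5), np.float64(0.2), np.float64(5.8), np.float64(0.0)]
82 [np.float64(2.1), np.float64(-1.4), np.float64(23.0), np.float64(0.2), np.float64(7.8), np.float64(0.0)]
80 [np.float64(2.9), np.float64(-1.4), np.float64(28.6), np.float64(0.2), np.float64(9.8), np.float64(0.1)]
78 [np.float64(4.0), np.float64(-1.4), np.float64(34.1), np.float64(0.2), np.float64(11.8), np.float64(0.1)]
76 [np.float64(5.2), np.float64(-1.4), np.float64(39.5), np.float64(0.2), np.float64(13.8), np.float64(0.1)]
74 [np.float64(6.6), np.float64(-1.4), np.float64(44.9), np.float64(0.2), np.float64(15.8), np.float64(0.1)]
72 [np.float64(8.2), np.float64(-1.4), np.float64(50.2), np.float64(0.1), np.float64(17.8), np.float64(0.1)]
70 [np.float64(10.0), np.float64(-1.5), np.float64(55.5), np.float64(0.1), np.float64(19.8), np.float64(0.1)]
68 [np.float64(12.0), np.float64(-1.5), np.float64(60.8), np.float64(0.1), np.float64(21.8), np.float64(0.1)]
66 [np.float64(14.2), np.float64(-1.5), np.float64(65.9), np.float64(0.1), np.float64(23.8), np.float64(0.1)]
64 [np.float64(16.5), np.float64(-1.5), np.float64(71.0), np.float64(0.1), np.float64(25.8), np.float64(0.1)]
62 [np.float64(19.0), np.float64(-1.5), np.float64(76.0), np.float64(0.1), np.float64(27.8), np.float64(0.1)]
60 [np.float64(21.7), np.float64(-1.5), np.float64(80.9), np.float64(0.1), np.float64(29.8), np.float64(0.1)]
```

>>> {"op": "move_arm", "data": {
  "moves": [
    [0.7,0,6.4,0,2,0],
    [1,0,12,0,4,0],
    [1.4,0,17.5,0,6,0],
    [1.4,0,17.5,0,6,0]
  ]
}}

```text
time_s: 11.03
tool_pos: [0.5835, 0.1199, 0.1456]
tool_rot: [-90.1, 0.1, -96.2]
force: [-2.9, 1.1, 1.5]
grip_width: 0.0358
```

```bash
python3 - <<'E'
from h import *
st(); arc(range(84,72,-2))
E
```

```text
t 11.03 r 0.1609 th 83.7 handle -0.039 z 0.1456 yaw -96.2 Frad 0.78 Fcw -3.01 tq about N -0.48 w 0.0358 F [-2.9  1.1  1.5]
84 [np.float64(0.9), np.float64(-1.4), np.float64(-0.7), np.float64(0.1), np.float64(-0.2), np.float64(-0.1)]
82 [np.float64(1.0), np.float64(-1.4), np.float64(4.9), np.float64(0.1), np.float64(1.8), np.float64(-0.1)]
80 [np.float64(1.2), np.float64(-1.4), np.float64(10.4), np.float64(0.1), np.float64(3.8), np.float64(-0.1)]
78 [np.float64(1.7), np.float64(-1.4), np.float64(16.0), np.float64(0.1), np.float64(5.8), np.float64(-0.1)]
76 [np.float64(2.4), np.float64(-1.4), np.float64(21.5), np.float64(0.1), np.float64(7.8), np.float64(-0.1)]
74 [np.float64(3.2), np.float64(-1.4), np.float64(27.1), np.float64(0.1), np.float64(9.8), np.float64(-0.1)]
```

>>> {"op": "move_arm", "data": {
  "moves": [
    [0.2,0,6,0,2,0],
    [0.6,0,11,0,4,0],
    [1,0,16.5,0,6,0],
    [1,0,16.5,0,6,0]
  ]
}}

```text
time_s: 11.37
tool_pos: [0.5997, 0.1173, 0.1455]
tool_rot: [-90.1, 0.1, -102.1]
force: [-2.6, 1.9, 1.0]
grip_width: 0.0359
```

```bash
python3 - <<'E'
from h import *
st()
E
```

```text
t 11.37 r 0.1608 th 77.9 handle 0.063 z 0.1455 yaw -102.1 Frad 1.3 Fcw -2.94 tq about N -0.47 w 0.0359 F [-2.6  1.9  1. ]
```

>>> {"op": "move_arm", "data": {
  "moves": [
    [0.2,0,6,0,2,0],
    [0.6,0,11,0,4,0],
    [1,0,16.5,0,6,0],
    [1,0,16.5,0,6,0]
  ]
}}

```text
time_s: 11.7
tool_pos: [0.6155, 0.1129, 0.1454]
tool_rot: [-90.0, 0.1, -108.0]
force: [-3.3, 2.9, 0.5]
grip_width: 0.0358
```

```bash
python3 - <<'E'
from h import *
st(); print(env.get_obs()["qpos"])
E
```

```text
t 11.7 r 0.1607 th 72.0 handle 0.165 z 0.1454 yaw -108.0 Frad 1.77 Fcw -3.99 tq about N -0.64 w 0.0358 F [-3.3  2.9  0.5]
[ 16.33540583  22.64496441 -36.54437639  92.06508554  14.02678409
  69.96097618 -40.97514543]
```

>>> {"op": "move_arm", "data": {
  "moves": [
    [0.2,0,6,0,2,0],
    [0.6,0,11,0,4,0],
    [0.6,0,11,0,4,0]
  ]
}}

```text
time_s: 11.95
tool_pos: [0.6258, 0.1088, 0.1454]
tool_rot: [-90.0, 0.1, -112.0]
force: [-2.2, 3.1, 0.5]
grip_width: 0.0363
```

```bash
python3 - <<'E'
from h import *
st()
E
```

```text
t 11.95 r 0.1603 th 68.1 handle 0.234 z 0.1454 yaw -112.0 Frad 2.03 Fcw -3.15 tq about N -0.51 w 0.0363 F [-2.2  3.1  0.5]
```

>>> {"op": "move_arm", "data": {
  "moves": [
    [0.2,0,6,0,2,0],
    [0.6,0,11,0,4,0],
    [1,0,16.5,0,6,0],
    [1,0,16.5,0,6,0]
  ]
}}

```text
time_s: 12.28
tool_pos: [0.6408, 0.1015, 0.1454]
tool_rot: [-90.0, 0.1, -118.0]
force: [-2.0, 3.8, -0.3]
grip_width: 0.036
```

```bash
python3 - <<'E'
from h import *
st(); print(env.get_obs()["qpos"])
E
```

```text
t 12.28 r 0.16 th 62.1 handle 0.338 z 0.1454 yaw -118.0 Frad 2.43 Fcw -3.52 tq about N -0.56 w 0.036 F [-2.   3.8 -0.3]
[ 14.87775258  24.89778836 -33.99750143  88.67084956  14.36792883
  70.82202926 -49.37061968]
```

>>> {"op": "move_arm", "data": {
  "moves": [
    [0.2,0,6,0,2,0],
    [0.6,0,11,0,4,0],
    [1,0,16.5,0,6,0],
    [1,0,16.5,0,6,0]
  ]
}}

```text
time_s: 12.62
tool_pos: [0.6549, 0.0925, 0.1454]
tool_rot: [-90.0, 0.1, -124.0]
force: [-1.1, 3.8, -1.1]
grip_width: 0.0364
```

```bash
python3 - <<'E'
from h import *
st()
E
```

```text
t 12.62 r 0.1596 th 56.1 handle 0.443 z 0.1454 yaw -124.0 Frad 2.49 Fcw -3.03 tq about N -0.48 w 0.0364 F [-1.1  3.8 -1.1]
```

>>> {"op": "move_arm", "data": {
  "moves": [
    [0,0,6,0,2,0],
    [0.4,0,11,0,4,0],
    [0.7,0,16.5,0,6,0],
    [0.7,0,16.5,0,6,0]
  ]
}}

```text
time_s: 12.95
tool_pos: [0.6683, 0.0823, 0.1454]
tool_rot: [-90.0, 0.0, -130.0]
force: [-1.4, 4.1, -0.8]
grip_width: 0.0357
```

```bash
python3 - <<'E'
from h import *
st()
i=camera_info("wrist");p,d=read_camera("wrist"); cv2.imwrite("pics/w8.png",p[:,:,::-1])
p,d=read_camera("top"); cv2.imwrite("pics/t8.png",cv2.resize(p[80:230,120:320,::-1],None,fx=4,fy=4,interpolation=cv2.INTER_CUBIC))
E
```

```text
t 12.95 r 0.1594 th 50.1 handle 0.548 z 0.1454 yaw -130.0 Frad 2.27 Fcw -3.71 tq about N -0.59 w 0.0357 F [-1.4  4.1 -0.8]
```

View pics/t8.png

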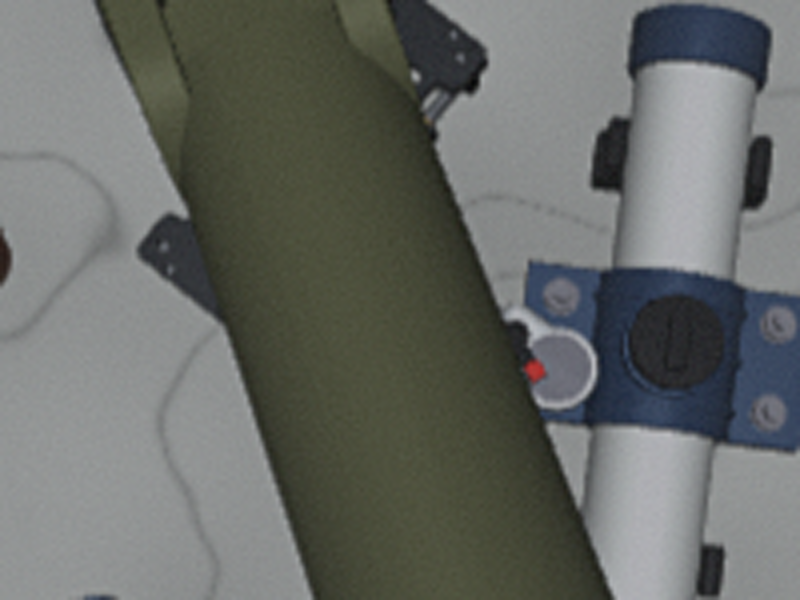

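View pics/w8.png

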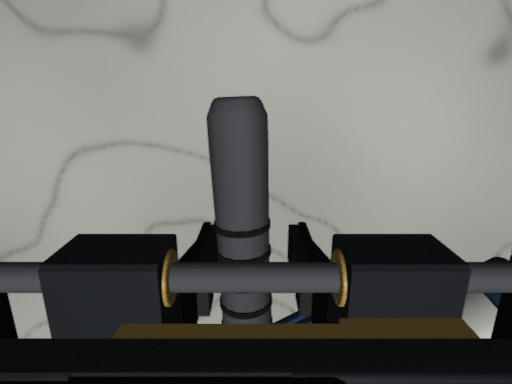

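>>> {"op": "move_arm", "data": {
  "moves": [
    [0,0,6,0,2,0],
    [0.2,0,11,0,4,0],
    [0.6,0,16.5,0,6,0],
    [0.6,0,16.5,0,6,0]
  ]
}}

```text
time_s: 13.38
tool_pos: [0.68, 0.0715, 0.1454]
tool_rot: [-90.0, 0.0, -136.0]
force: [-1.9, 4.2, -0.6]
grip_width: 0.0363
```

```bash
python3 - <<'E'
from h import *
st();print(env.get_obs()["qpos"])
E
```

```text
t 13.38 r 0.1595 th 44.4 handle 0.648 z 0.1454 yaw -136.0 Frad 1.58 Fcw -4.34 tq about N -0.69 w 0.0363 F [-1.9  4.2 -0.6]
[ 13.27222112  28.23237136 -29.47023533  83.17476351  14.09484067
  72.30550221 -63.57874783]
```

>>> {"op": "move_arm", "data": {
  "moves": [
    [0,0,4,0,1.5,0],
    [0.2,0,8,0,3,0],
    [0.2,0,8,0,3,0],
    [0.2,0,8,0,3,0]
  ]
}}

```text
time_s: 13.72
tool_pos: [0.6846, 0.0665, 0.1454]
tool_rot: [-90.1, -0.0, -138.9]
force: [-3.2, 5.4, 0.3]
grip_width: 0.0361
```

```bash
python3 - <<'E'
from h import *
st()
E
```

```text
t 13.72 r 0.1594 th 41.9 handle 0.69 z 0.1454 yaw -138.9 Frad 1.23 Fcw -6.18 tq about N -0.99 w 0.0361 F [-3.2  5.4  0.3]
```

>>> {"op": "move_arm", "data": {
  "moves": [
    [0,0,4,0,1.5,0],
    [0.2,0,8,0,3,0],
    [0.2,0,9.5,0,3.5,0],
    [0.2,0,9.5,0,3.5,0],
    [0.2,0,9.5,0,3.5,0]
  ]
}}

```text
time_s: 14.13
tool_pos: [0.6902, 0.0599, 0.1453]
tool_rot: [-90.1, -0.1, -142.3]
force: [-3.5, 5.8, -0.4]
grip_width: 0.0363
```

```bash
python3 - <<'E'
from h import *
st()
i=camera_info("wrist");p,d=read_camera("wrist"); cv2.imwrite("pics/w9.png",p[:,:,::-1])
st()
E
```

```text
t 14.13 r 0.1593 th 38.8 handle 0.745 z 0.1453 yaw -142.3 Frad 0.85 Fcw -6.7 tq about N -1.07 w 0.0363 F [-3.5  5.8 -0.4]
t 14.18 r 0.1593 th 38.8 handle 0.745 z 0.1453 yaw -142.3 Frad 0.18 Fcw -6.79 tq about N -1.08 w 0.0359 F [-4.1  5.4  0.6]
```

View pics/w9.png

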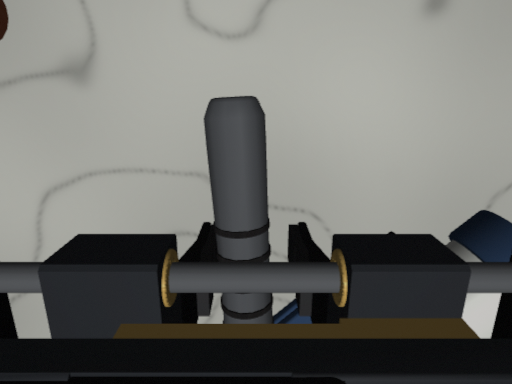

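```bash
cat >> h.py <<'E'
def avg(n=8):
    A=[];T=[]
    for k in range(n):
        read_camera("top"); o=env.get_obs(); A.append(o["force"]);T.append(o["wrist_torque"])
    v=o["tool_pos"][:2]-N; r=np.linalg.norm(v); th=np.degrees(np.arctan2(v[1],v[0])); R,c=frame(th)
    a=np.array(A)
    f=a[:,:2]@c; print("avg Fcw",f.mean().round(2),"sd",f.std().round(2),"Frad",(a[:,:2]@R).mean().round(2),"tq",(f.mean()*r).round(3),"wt",np.mean(T,0).round(3),"th",th.round(2), "F",np.round(f,1))
E
python3 - <<'E'
from h import *
avg()
E
```

```text
avg Fcw -6.58 sd 0.29 Frad -0.17 tq -1.048 wt [1.113 0.886 0.043] th 38.85 F [-6.9 -6.5 -6.5 -6.2 -6.8 -6.4 -6.3 -7.1]
```

>>> {"op": "move_arm", "data": {
  "moves": [
    [0,0,4,0,1.5,0],
    [0.1,0,7,0,2.5,0],
    [0.1,0,7,0,2.5,0]
  ]
}}

```text
time_s: 14.83
tool_pos: [0.6944, 0.0544, 0.1453]
tool_rot: [-90.2, -0.1, -144.9]
force: [-4.2, 5.0, 0.2]
grip_width: 0.0358
```

```bash
python3 - <<'E'
from h import *
st();avg(4)
E
```

```text
t 14.83 r 0.1594 th 36.3 handle 0.788 z 0.1453 yaw -144.9 Frad -0.42 Fcw -6.48 tq about N -1.03 w 0.0358 F [-4.2  5.   0.2]
avg Fcw -7.2 sd 0.4 Frad -0.3 tq -1.146 wt [1.209 0.976 0.054] th 36.5 F [-7.1 -6.6 -7.5 -7.6]
```

>>> {"op": "move_arm", "data": {
  "moves": [
    [0,0,2,0,0.7,0],
    [0,0,4,0,1.4,0],
    [0,0,4,0,1.4,0],
    [0,0,4,0,1.4,0]
  ]
}}

```text
time_s: 15.37
tool_pos: [0.6963, 0.0517, 0.1453]
tool_rot: [-90.2, -0.1, -146.2]
force: [-4.5, 7.4, -0.3]
grip_width: 0.0359
```

```bash
python3 - <<'E'
from h import *
st();avg(4)
i=camera_info("wrist");p,d=read_camera("wrist"); cv2.imwrite("pics/w10.png",p[:,:,::-1]);print(models.cut_out("grip","wrist")[0]["score"])
avg(2)
E
```

```text
t 15.37 r 0.1593 th 35.2 handle 0.809 z 0.1453 yaw -146.2 Frad 0.58 Fcw -8.65 tq about N -1.38 w 0.0359 F [-4.5  7.4 -0.3]
avg Fcw -8.08 sd 0.22 Frad -0.42 tq -1.288 wt [1.311 1.041 0.043] th 35.18 F [-8.1 -7.7 -8.3 -8.2]
0.62
avg Fcw -7.89 sd 0.0 Frad -0.81 tq -1.258 wt [1.285 1.065 0.082] th 35.17 F [-7.9 -7.9]
```

View pics/w10.png

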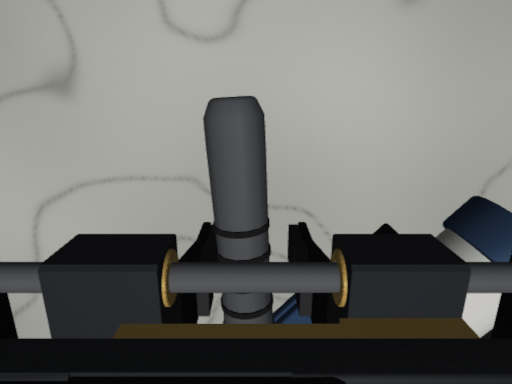

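>>> {"op": "move_arm", "data": {
  "moves": [
    [0,0,2,0,0.6,0],
    [0,0,3.5,0,1.2,0],
    [0,0,3.5,0,1.2,0],
    [0,0,3.5,0,1.2,0]
  ]
}}

```text
time_s: 16.1
tool_pos: [0.6981, 0.0491, 0.1453]
tool_rot: [-90.2, -0.1, -147.4]
force: [-4.7, 5.8, 0.6]
grip_width: 0.0365
```

```bash
python3 - <<'E'
from h import *
st();avg(4)
E
```

```text
t 16.1 r 0.1593 th 34.0 handle 0.829 z 0.1453 yaw -147.4 Frad -0.66 Fcw -7.46 tq about N -1.19 w 0.0365 F [-4.7  5.8  0.6]
avg Fcw -8.13 sd 0.2 Frad -0.39 tq -1.295 wt [1.348 1.093 0.082] th 34.03 F [-8.2 -8.4 -7.8 -8.1]
```

>>> {"op": "move_arm", "data": {
  "moves": [
    [0,0,1.5,0,0.5,0]
  ]
}}

```text
time_s: 16.38
tool_pos: [0.6985, 0.0485, 0.1453]
tool_rot: [-90.3, -0.1, -147.8]
force: [-5.6, 6.3, 1.6]
grip_width: 0.0358
```

```bash
python3 - <<'E'
from h import *
st();avg(3)
E
```

```text
t 16.38 r 0.1593 th 33.7 handle 0.834 z 0.1453 yaw -147.8 Frad -1.17 Fcw -8.38 tq about N -1.33 w 0.0358 F [-5.6  6.3  1.6]
avg Fcw -8.43 sd 0.28 Frad -0.84 tq -1.343 wt [1.441 1.147 0.084] th 33.54 F [-8.6 -8.6 -8. ]
```

>>> {"op": "move_arm", "data": {
  "moves": [
    [0,0,1,0,0.4,0],
    [0,0,2.2,0,0.8,0],
    [0,0,2.2,0,0.8,0]
  ]
}}

```text
time_s: 16.78
tool_pos: [0.6999, 0.0464, 0.1453]
tool_rot: [-90.3, -0.1, -148.7]
force: [-5.4, 6.4, 0.5]
grip_width: 0.0359
```

```bash
python3 - <<'E'
from h import *
st();avg(4)
E
```

```text
t 16.78 r 0.1593 th 32.8 handle 0.85 z 0.1453 yaw -148.7 Frad -1.06 Fcw -8.24 tq about N -1.31 w 0.0359 F [-5.4  6.4  0.5]
avg Fcw -8.88 sd 0.16 Frad -1.02 tq -1.414 wt [1.438 1.139 0.086] th 32.82 F [-9.1 -8.7 -9.  -8.7]
```

>>> {"op": "move_arm", "data": {
  "moves": [
    [0,0,-2,0,0,0],
    [0,0,-4,0,0,0],
    [0,0,-4,0,0,0],
    [0,0,-4,0,0,0],
    [0,0,-4,0,0,0],
    [0,0,-4,0,0,0],
    [0,-20,-4,0,0,0],
    [0,-50,-4,0,0,0],
    [0,-90,-4,0,0,0],
    [0,-120,-4,0,0,0],
    [-30,-120,-4,0,0,0],
    [-60,-120,-4,0,0,0],
    [-60,-120,-4,0,0,0],
    [-60,-120,-4,0,0,0]
  ],
  "claw": 64
}}

```text
time_s: 18.15
tool_pos: [0.752, 0.0771, 0.2639]
tool_rot: [-90.0, -0.1, -148.8]
force: [0.0, -0.4, 0.0]
grip_width: 0.0637
```

```bash
python3 - <<'E'
from h import *
st();avg(3)
p,d=read_camera("wrist"); cv2.imwrite("pics/w11.png",p[:,:,::-1])
p,d=read_camera("scene"); cv2.imwrite("pics/s11.png",p[:,:,::-1])
print(models.spot_in("pot_near","scene")[:1],models.spot_in("pot_left","scene")[:2],models.spot_in("elbow","scene")[:1])
p,d=read_camera("top"); cv2.imwrite("pics/t11.png",cv2.resize(p[80:230,120:320,::-1],None,fx=4,fy=4,interpolation=cv2.INTER_CUBIC))
for n in ["pot_near","pot_left","elbow"]:print(n,models.spot_in(n,"top")[:1])
E
```

```text
t 18.15 r 0.2198 th 32.2 handle 0.861 z 0.2639 yaw -148.8 Frad -0.16 Fcw 0.33 tq about N 0.07 w 0.0637 F [ 0.  -0.4  0. ]
avg Fcw -0.19 sd 0.33 Frad -0.42 tq -0.042 wt [-0.    -0.023 -0.039] th 31.98 F [-0.4  0.3 -0.5]
[{'point': [0.5252, -0.3113, 0.0641], 'score': 0.8}] [{'point': [0.6706, 0.319, 0.0632], 'score': 0.94}] [{'point': [0.43, 0.2335, 0.063], 'score': 0.75}]
pot_near []
pot_left []
elbow [{'point': [0.4188, 0.2282, 0.0658], 'score': 0.83}]
```

View pics/w11.png

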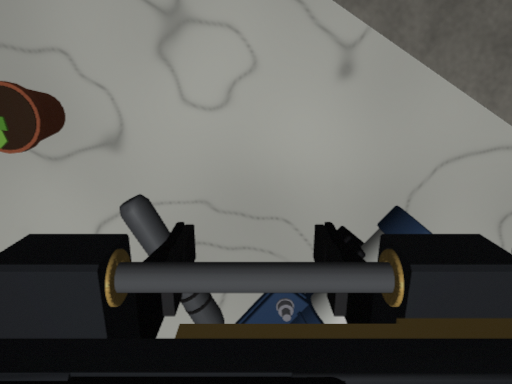

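View pics/t11.png

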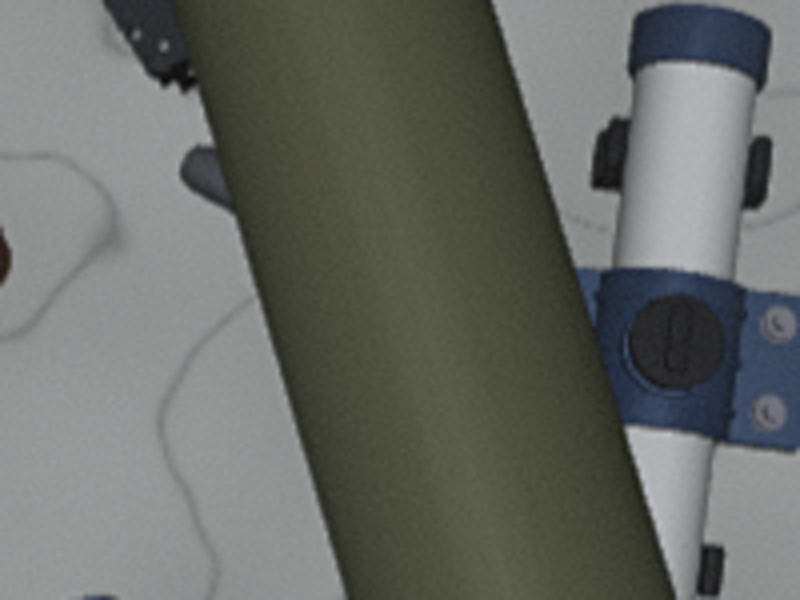

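View pics/s11.png

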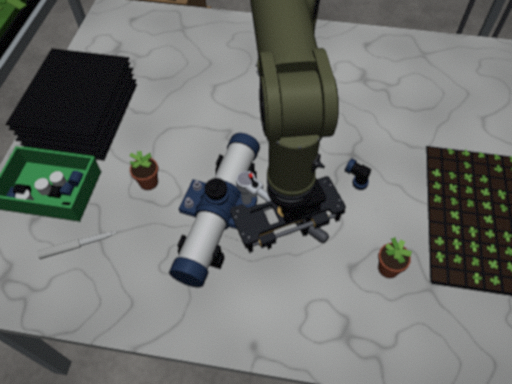

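```bash
python3 - <<'E'
from h import *
i=camera_info("top"); a=pix2z(120+190/4-.4,80+165/4-.4,.15,i); v=a[:2]-N; print(a,np.linalg.norm(v),np.degrees(np.arctan2(v[1],v[0])))
i=camera_info("wrist");a=pix2z(133,205,.155,i);b=pix2z(205,305,.155,i);print(a,b,np.degrees(np.arctan2(*(a-b)[1::-1])))
E
```

```text
[0.68348151 0.158352   0.15      ] 0.23053290618415773 59.36225058725178
[0.68557077 0.15666498 0.155     ] [0.63066815 0.05735728 0.155     ] 61.06383004567799
```

The handle has swung back about 27° since release, from th 33° to about 59.5°, probably flung free-wheeling as the load came off. There's plenty of time, so I'll re-pull to check the nut is still snug, then release slowly.

```bash
python3 - <<'E'
from h import *
print(rel(tgt(.16,0,.25,60),[-90,0,-120]),rel(tgt(.16,0,.147,60),[-90,0,-120]))
E
```

```text
[ 79.2  15.7 -72.7  -0.  -29.    0. ] [ 79.3 118.7 -72.8  -0.  -29.    0. ]
```

>>> {"op": "move_arm", "data": {
  "moves": [
    [20,4,-18,0,-7,0],
    [40,8,-36,0,-14,0],
    [60,12,-54,0,-21,0],
    [79,16,-73,0,-29,0],
    [79,16,-73,0,-29,0],
    [79,16,-73,0,-29,0],
    [79,16,-73,0,-29,0]
  ]
}}

```text
time_s: 19.33
tool_pos: [0.6468, 0.0985, 0.2501]
tool_rot: [-89.9, 0.0, -120.1]
force: [0.1, -0.2, -0.6]
grip_width: 0.0641
```

```bash
python3 - <<'E'
from h import *
st()
p,d=read_camera("wrist"); cv2.imwrite("pics/w12.png",p[:,:,::-1])
E
```

```text
t 19.33 r 0.1604 th 59.7 handle 0.38 z 0.2501 yaw -120.1 Frad -0.1 Fcw 0.13 tq about N 0.02 w 0.0641 F [ 0.1 -0.2 -0.6]
```

View pics/w12.png

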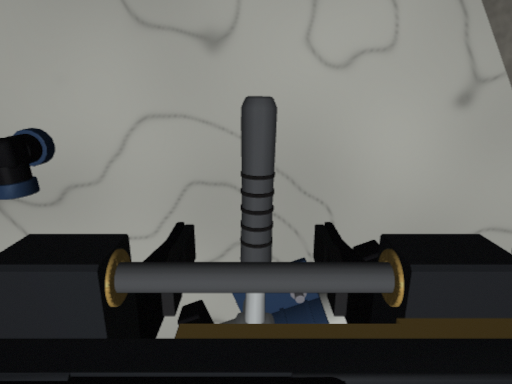

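The wrist view confirms the handle at x≈257, aligned between the jaws at th ≈ 59.7°. I'll descend and narrow the jaws.

>>> {"op": "move_arm", "data": {
  "moves": [
    [0,35,0,0,0,0],
    [0,70,0,0,0,0],
    [0,103,0,0,0,0],
    [0,103,0,0,0,0]
  ]
}}

```text
time_s: 19.72
tool_pos: [0.6428, 0.0972, 0.1389]
tool_rot: [-90.5, -0.4, -120.1]
force: [-1.5, -0.9, -1.3]
grip_width: 0.0641
```

>>> {"op": "move_arm", "data": {
  "moves": [
    [0,0,0,0,0,0],
    [0,0,0,0,0,0],
    [0,0,0,0,0,0]
  ],
  "claw": 36
}}

```text
time_s: 19.97
tool_pos: [0.6482, 0.0997, 0.1495]
tool_rot: [-89.8, 0.2, -120.0]
force: [0.3, 0.0, -0.3]
grip_width: 0.0513
```

```bash
python3 - <<'E'
from h import *
st();arc(range(58,32,-2))
E
```

```text
t 19.97 r 0.1621 th 59.5 handle 0.384 z 0.1495 yaw -120.0 Frad 0.16 Fcw 0.25 tq about N 0.04 w 0.0513 F [ 0.3  0.  -0.3]
58 [np.float64(2.2), np.float64(2.5), np.float64(4.2), np.float64(-0.2), np.float64(2.0), np.float64(-0.2)]
56 [np.float64(2.4), np.float64(2.5), np.float64(9.8), np.float64(-0.2), np.float64(4.0), np.float64(-0.2)]
54 [np.float64(2.9), np.float64(2.5), np.float64(15.3), np.float64(-0.2), np.float64(6.0), np.float64(-0.2)]
52 [np.float64(3.6), np.float64(2.6), np.float64(20.9), np.float64(-0.2), np.float64(8.0), np.float64(-0.2)]
50 [np.float64(4.5), np.float64(2.6), np.float64(26.4), np.float64(-0.2), np.float64(10.0), np.float64(-0.2)]
48 [np.float64(5.6), np.float64(2.6), np.float64(31.9), np.float64(-0.2), np.float64(12.0), np.float64(-0.2)]
46 [np.float64(6.8), np.float64(2.6), np.float64(37.3), np.float64(-0.2), np.float64(14.0), np.float64(-0.2)]
44 [np.float64(8.3), np.float64(2.6), np.float64(42.7), np.float64(-0.2), np.float64(16.0), np.float64(-0.2)]
42 [np.float64(9.9), np.float64(2.6), np.float64(48.1), np.float64(-0.2), np.float64(18.0), np.float64(-0.2)]
40 [np.float64(11.7), np.float64(2.7), np.float64(53.3), np.float64(-0.2), np.float64(20.0), np.float64(-0.2)]
38 [np.float64(13.7), np.float64(2.7), np.float64(58.5), np.float64(-0.2), np.float64(22.0), np.float64(-0.2)]
36 [np.float64(15.9), np.float64(2.7), np.float64(63.7), np.float64(-0.2), np.float64(24.0), np.float64(-0.2)]
34 [np.float64(18.3), np.float64(2.7), np.float64(68.7), np.float64(-0.2), np.float64(26.0), np.float64(-0.2)]
```

>>> {"op": "move_arm", "data": {
  "moves": [
    [0,0,0,0,0,0],
    [0,0,3,0,1,0],
    [0,0,6,0,2,0],
    [0,0,9,0,3,0],
    [0,0,9,0,3,0]
  ]
}}

```text
time_s: 20.38
tool_pos: [0.6547, 0.0938, 0.1468]
tool_rot: [-89.9, 0.0, -123.1]
force: [-0.1, 0.2, -0.0]
grip_width: 0.036
```

```bash
python3 - <<'E'
from h import *
st();avg(2)
E
```

```text
t 20.38 r 0.1605 th 56.4 handle 0.437 z 0.1468 yaw -123.1 Frad 0.11 Fcw -0.21 tq about N -0.03 w 0.036 F [-0.1  0.2 -0. ]
avg Fcw -0.16 sd 0.04 Frad 0.18 tq -0.026 wt [ 0.024 -0.033  0.007] th 56.77 F [-0.1 -0.2]
```

Just reaching contact. I'll go on in small steps.

>>> {"op": "move_arm", "data": {
  "moves": [
    [0,0,3,0,1,0],
    [0.2,0,6,0,2,0],
    [0.3,0,9,0,3,0],
    [0.3,0,9,0,3,0]
  ]
}}

```text
time_s: 20.82
tool_pos: [0.6619, 0.0887, 0.1464]
tool_rot: [-90.0, -0.0, -126.1]
force: [0.2, -0.2, -0.4]
grip_width: 0.036
```

```bash
python3 - <<'E'
from h import *
st();avg(2)
E
```

```text
t 20.82 r 0.1605 th 53.3 handle 0.492 z 0.1464 yaw -126.1 Frad -0.01 Fcw 0.26 tq about N 0.04 w 0.036 F [ 0.2 -0.2 -0.4]
avg Fcw 0.12 sd 0.15 Frad -0.16 tq 0.019 wt [ 0.009 -0.052  0.009] th 53.53 F [ 0.3 -0. ]
```

>>> {"op": "move_arm", "data": {
  "moves": [
    [0,0,3,0,1,0],
    [0.3,0,6,0,2,0],
    [0.5,0,9,0,3,0],
    [0.7,0,11,0,4,0],
    [0.7,0,11,0,4,0]
  ]
}}

```text
time_s: 21.33
tool_pos: [0.6703, 0.0817, 0.1465]
tool_rot: [-90.0, -0.0, -130.1]
force: [0.3, -0.5, -0.5]
grip_width: 0.036
```

```bash
python3 - <<'E'
from h import *
st();avg(1)
p,d=read_camera("wrist"); cv2.imwrite("pics/w13.png",p[:,:,::-1])
E
```

```text
t 21.33 r 0.1603 th 49.4 handle 0.56 z 0.1465 yaw -130.1 Frad -0.22 Fcw 0.57 tq about N 0.09 w 0.036 F [ 0.3 -0.5 -0.5]
avg Fcw 0.4 sd 0.0 Frad 0.75 tq 0.064 wt [-0.009 -0.079 -0.069] th 49.52 F [0.4]
```

View pics/w13.png

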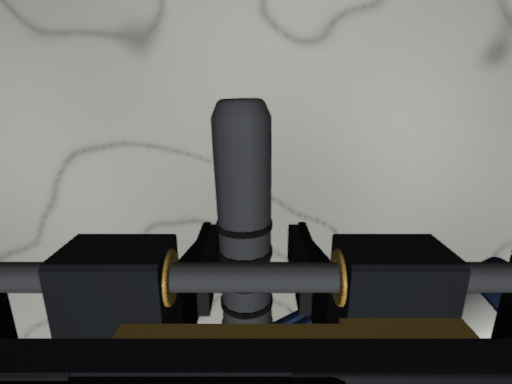

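>>> {"op": "move_arm", "data": {
  "moves": [
    [0,0,3,0,1,0],
    [0.3,0,6,0,2,0],
    [0.5,0,9,0,3,0],
    [0.7,0,11,0,4,0],
    [0.7,0,11,0,4,0]
  ]
}}

```text
time_s: 21.85
tool_pos: [0.678, 0.0751, 0.1465]
tool_rot: [-90.0, 0.0, -134.0]
force: [-0.2, 1.6, -0.0]
grip_width: 0.036
```

```bash
python3 - <<'E'
from h import *
st();avg(1)
E
```

```text
t 21.85 r 0.1606 th 45.8 handle 0.624 z 0.1465 yaw -134.0 Frad 1.05 Fcw -1.25 tq about N -0.2 w 0.036 F [-0.2  1.6 -0. ]
avg Fcw -1.57 sd 0.0 Frad 1.63 tq -0.252 wt [0.33  0.054 0.004] th 45.84 F [-1.6]
```

>>> {"op": "move_arm", "data": {
  "moves": [
    [0,0,3,0,1,0],
    [0.3,0,6,0,2,0],
    [0.3,0,6,0,2,0]
  ]
}}

```text
time_s: 22.15
tool_pos: [0.6822, 0.0709, 0.1465]
tool_rot: [-90.0, 0.0, -136.0]
force: [0.0, 2.0, 0.9]
grip_width: 0.0359
```

```bash
python3 - <<'E'
from h import *
st();avg(2)
E
```

```text
t 22.15 r 0.1606 th 43.7 handle 0.66 z 0.1465 yaw -136.0 Frad 1.41 Fcw -1.44 tq about N -0.23 w 0.0359 F [0.  2.  0.9]
avg Fcw -3.33 sd 0.54 Frad 1.4 tq -0.534 wt [ 0.651  0.202 -0.013] th 43.79 F [-3.9 -2.8]
```

>>> {"op": "move_arm", "data": {
  "moves": [
    [0,0,3,0,1,0],
    [0.3,0,6,0,2,0],
    [0.3,0,6,0,2,0]
  ]
}}

```text
time_s: 22.5
tool_pos: [0.6862, 0.0666, 0.1465]
tool_rot: [-90.0, 0.1, -138.0]
force: [-1.5, 4.8, 0.1]
grip_width: 0.0359
```

```bash
python3 - <<'E'
from h import *
st();avg(3)
E
```

```text
t 22.5 r 0.1606 th 41.6 handle 0.697 z 0.1465 yaw -138.0 Frad 2.07 Fcw -4.55 tq about N -0.73 w 0.0359 F [-1.5  4.8  0.1]
avg Fcw -4.53 sd 0.36 Frad 2.15 tq -0.728 wt [ 1.031  0.257 -0.012] th 41.72 F [-4.1 -4.6 -4.9]
```

>>> {"op": "move_arm", "data": {
  "moves": [
    [0,0,3,0,1,0],
    [0.3,0,6,0,2,0],
    [0.5,0,8.5,0,3,0],
    [0.5,0,8.5,0,3,0]
  ]
}}

```text
time_s: 22.98
tool_pos: [0.691, 0.0609, 0.1465]
tool_rot: [-90.1, 0.1, -141.0]
force: [-2.3, 6.2, 0.4]
grip_width: 0.0357
```

```bash
python3 - <<'E'
from h import *
st();avg(3)
E
```

```text
t 22.98 r 0.1606 th 38.9 handle 0.743 z 0.1465 yaw -141.0 Frad 2.07 Fcw -6.31 tq about N -1.01 w 0.0357 F [-2.3  6.2  0.4]
avg Fcw -6.07 sd 0.29 Frad 1.98 tq -0.975 wt [1.289 0.554 0.   ] th 39.07 F [-6.5 -6.  -5.8]
```

>>> {"op": "move_arm", "data": {
  "moves": [
    [0,0,3,0,1,0],
    [0.2,0,5.5,0,2,0],
    [0.2,0,5.5,0,2,0]
  ]
}}

```text
time_s: 23.38
tool_pos: [0.6939, 0.0571, 0.1464]
tool_rot: [-90.2, 0.0, -143.0]
force: [-2.5, 7.1, 0.7]
grip_width: 0.0359
```

```bash
python3 - <<'E'
from h import *
st();avg(3)
E
```

```text
t 23.38 r 0.1606 th 37.2 handle 0.773 z 0.1464 yaw -143.0 Frad 2.35 Fcw -7.18 tq about N -1.15 w 0.0359 F [-2.5  7.1  0.7]
avg Fcw -7.12 sd 0.62 Frad 1.22 tq -1.143 wt [1.459 0.659 0.024] th 37.32 F [-7.2 -6.3 -7.8]
```

>>> {"op": "move_arm", "data": {
  "moves": [
    [0,0,3,0,1,0],
    [0.2,0,5.5,0,2,0],
    [0.2,0,5.5,0,2,0]
  ]
}}

```text
time_s: 23.78
tool_pos: [0.6969, 0.053, 0.1464]
tool_rot: [-90.2, 0.0, -144.9]
force: [-4.0, 7.4, 0.9]
grip_width: 0.0363
```

```bash
python3 - <<'E'
from h import *
st();avg(4)
E
```

```text
t 23.78 r 0.1605 th 35.4 handle 0.805 z 0.1464 yaw -144.9 Frad 1.05 Fcw -8.36 tq about N -1.34 w 0.0363 F [-4.   7.4  0.9]
avg Fcw -7.41 sd 0.64 Frad 1.14 tq -1.19 wt [1.543 0.767 0.016] th 35.54 F [-7.6 -6.4 -7.4 -8.2]
```

>>> {"op": "move_arm", "data": {
  "moves": [
    [0,0,3,0,1,0],
    [0.2,0,5.5,0,2,0],
    [0.2,0,5.5,0,2,0]
  ]
}}

```text
time_s: 24.23
tool_pos: [0.6997, 0.0488, 0.1464]
tool_rot: [-90.2, 0.0, -146.9]
force: [-3.6, 7.3, 1.1]
grip_width: 0.0359
```

```bash
python3 - <<'E'
from h import *
st();avg(4)
E
```

```text
t 24.23 r 0.1605 th 33.6 handle 0.836 z 0.1464 yaw -146.9 Frad 1.03 Fcw -8.12 tq about N -1.3 w 0.0359 F [-3.6  7.3  1.1]
avg Fcw -8.71 sd 0.47 Frad 1.2 tq -1.398 wt [1.634 0.803 0.053] th 33.71 F [-9.2 -9.1 -8.4 -8.1]
```

>>> {"op": "move_arm", "data": {
  "moves": [
    [0,0,1.5,0,0.5,0],
    [0,0,3,0,1,0],
    [0,0,3,0,1,0]
  ]
}}

```text
time_s: 24.68
tool_pos: [0.7011, 0.0467, 0.1464]
tool_rot: [-90.3, -0.0, -147.9]
force: [-4.1, 7.9, -0.2]
grip_width: 0.0357
```

```bash
python3 - <<'E'
from h import *
st();avg(4)
arc(range(34,52,2))
E
```

```text
t 24.68 r 0.1605 th 32.7 handle 0.852 z 0.1464 yaw -147.9 Frad 0.77 Fcw -8.86 tq about N -1.42 w 0.0357 F [-4.1  7.9 -0.2]
avg Fcw -8.39 sd 0.64 Frad 0.95 tq -1.347 wt [1.712 0.862 0.027] th 32.7 F [-7.7 -9.  -7.8 -9.1]
34 [np.float64(0.6), np.float64(-0.6), np.float64(-3.6), np.float64(0.3), np.float64(-1.8), np.float64(-0.0)]
36 [np.float64(0.9), np.float64(-0.5), np.float64(-9.2), np.float64(0.3), np.float64(-3.8), np.float64(-0.0)]
38 [np.float64(1.4), np.float64(-0.5), np.float64(-14.8), np.float64(0.3), np.float64(-5.8), np.float64(-0.0)]
40 [np.float64(2.0), np.float64(-0.5), np.float64(-20.3), np.float64(0.3), np.float64(-7.8), np.float64(-0.0)]
42 [np.float64(2.9), np.float64(-0.5), np.float64(-25.8), np.float64(0.3), np.float64(-9.8), np.float64(-0.0)]
44 [np.float64(3.9), np.float64(-0.4), np.float64(-31.3), np.float64(0.3), np.float64(-11.8), np.float64(-0.0)]
46 [np.float64(5.2), np.float64(-0.4), np.float64(-36.8), np.float64(0.3), np.float64(-13.8), np.float64(-0.0)]
48 [np.float64(6.6), np.float64(-0.4), np.float64(-42.2), np.float64(0.3), np.float64(-15.8), np.float64(-0.0)]
50 [np.float64(8.2), np.float64(-0.4), np.float64(-47.5), np.float64(0.3), np.float64(-17.8), np.float64(-0.0)]
```

Both pulls reach about 1.4 N m at the same handle angle, so the nut has kept its snugness. I'll ease off slowly along the arc.

>>> {"op": "move_arm", "data": {
  "moves": [
    [0,0,-2,0,-1,0],
    [0.2,0,-4,0,-2,0],
    [0.5,0,-7,0,-3,0],
    [0.7,0,-9,0,-4,0],
    [1,0,-12,0,-5,0],
    [1.4,0,-15,0,-6,0],
    [1.7,0,-17.5,0,-7,0],
    [2,0,-20,0,-8,0],
    [2.5,0,-23,0,-9,0],
    [3,0,-26,0,-10,0],
    [3.4,0,-28.5,0,-11,0],
    [4,0,-31,0,-12,0],
    [4.5,0,-34,0,-13,0],
    [4.5,0,-34,0,-13,0]
  ]
}}

```text
time_s: 26.05
tool_pos: [0.6801, 0.0692, 0.1466]
tool_rot: [-90.0, -0.1, -134.9]
force: [-0.7, 2.8, 0.4]
grip_width: 0.0359
```

```bash
python3 - <<'E'
from h import *
st();avg(3)
p,d=read_camera("wrist"); cv2.imwrite("pics/w14.png",p[:,:,::-1])
E
```

```text
t 26.05 r 0.1579 th 43.7 handle 0.659 z 0.1466 yaw -134.9 Frad 1.41 Fcw -2.5 tq about N -0.39 w 0.0359 F [-0.7  2.8  0.4]
avg Fcw -1.82 sd 0.52 Frad 0.39 tq -0.287 wt [ 0.512  0.231 -0.001] th 43.6 F [-1.8 -2.5 -1.2]
```

View pics/w14.png

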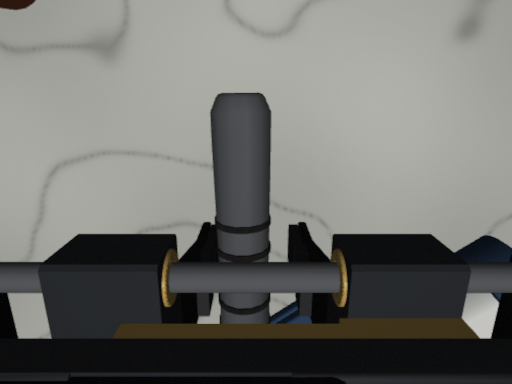

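>>> {"op": "move_arm", "data": {
  "moves": [
    [0.2,0,-2.5,0,-1,0],
    [0.4,0,-5,0,-2,0],
    [0.6,0,-7.5,0,-3,0],
    [0.8,0,-10,0,-4,0],
    [0.8,0,-12,0,-4,0],
    [0.8,0,-13,0,-4,0],
    [0.8,0,-13,0,-4,0],
    [0.8,0,-13,0,-4,0]
  ]
}}

```text
time_s: 26.92
tool_pos: [0.6707, 0.0782, 0.1466]
tool_rot: [-90.0, -0.0, -131.0]
force: [-0.1, -0.4, 0.5]
grip_width: 0.0357
```

```bash
python3 - <<'E'
from h import *
st();avg(3)
p,d=read_camera("wrist"); cv2.imwrite("pics/w15.png",p[:,:,::-1])
E
```

```text
t 26.92 r 0.1579 th 48.5 handle 0.576 z 0.1466 yaw -131.0 Frad -0.37 Fcw 0.21 tq about N 0.03 w 0.0357 F [-0.1 -0.4  0.5]
avg Fcw -0.06 sd 0.41 Frad 0.37 tq -0.01 wt [-0.015 -0.026 -0.022] th 48.42 F [ 0.5 -0.4 -0.3]
```

View pics/w15.png

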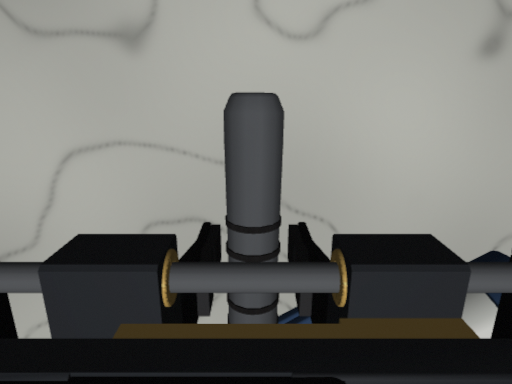

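No force, and the handle sits centred between the open fingers at x≈253. I'll open and lift.

>>> {"op": "move_arm", "data": {
  "moves": [
    [0,0,0,0,0,0],
    [0,0,0,0,0,0],
    [0,0,0,0,0,0],
    [0,0,0,0,0,0],
    [0,-20,0,0,0,0],
    [0,-50,0,0,0,0],
    [0,-85,0,0,0,0],
    [0,-120,0,0,0,0],
    [-35,-140,0,0,0,0],
    [-70,-140,0,0,0,0],
    [-100,-140,0,0,0,0],
    [-100,-140,0,0,0,0],
    [-100,-140,0,0,0,0],
    [-100,-140,0,0,0,0]
  ],
  "claw": 60
}}

```text
time_s: 28.28
tool_pos: [0.736, 0.1535, 0.2859]
tool_rot: [-90.0, -0.1, -131.0]
force: [-0.2, -0.7, -1.0]
grip_width: 0.0602
```

```bash
python3 - <<'E'
from h import *
st()
p,d=read_camera("wrist"); cv2.imwrite("pics/w16.png",p[:,:,::-1]); i=camera_info("wrist")
print([proj(tgt(r,0,.155,48),i) for r in (.1,.16,.23)])
p,d=read_camera("scene"); q=p[60:300,120:420,::-1]; cv2.imwrite("pics/s16.png",cv2.resize(q,None,fx=2.5,fy=2.5,interpolation=cv2.INTER_CUBIC))
for n in ["pot_near","pot_left","elbow"]: print(n,models.spot_in(n,"scene")[:1])
E
```

```text
t 28.28 r 0.2575 th 48.7 handle 0.573 z 0.2859 yaw -131.0 Frad -0.65 Fcw 0.27 tq about N 0.07 w 0.0602 F [-0.2 -0.7 -1. ]
[(np.float64(253.7434445475378), np.float64(328.4802219358277)), (np.float64(254.80221861822974), np.float64(276.85007998049764)), (np.float64(256.18730235568205), np.float64(209.3077478019799))]
pot_near [{'point': [0.5248, -0.3127, 0.0655], 'score': 0.93}]
pot_left [{'point': [0.6745, 0.3193, 0.0648], 'score': 0.82}]
elbow [{'point': [0.5797, -0.024, 0.1708], 'score': 0.5}]
```

View pics/w16.png

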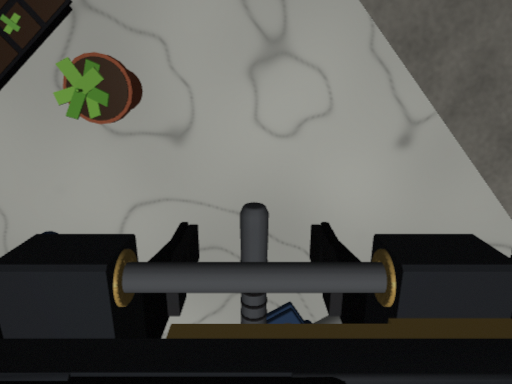

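View pics/s16.png

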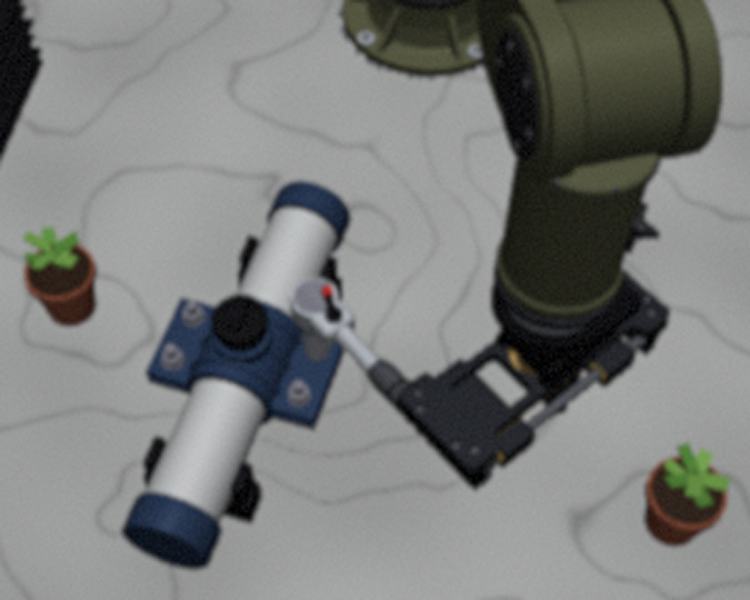

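```bash
python3 - <<'E'
from h import *
avg(3); print(job.sign_off())
E
```

```text
avg Fcw 0.01 sd 0.43 Frad -0.49 tq 0.002 wt [-0.008 -0.042 -0.016] th 48.62 F [ 0.6 -0.3 -0.3]
the job is handed in; nothing more can be done
None
```

The job is handed in. I pushed the lever over to tighten and swung the handle back to about −0.75 rad. It free-wheeled on under 1 N. I then tightened in one long stroke until the nut bore on the flange, to about 1.4 N m (8.9 N at the grip).

- **Handle sprang back:** when I first let go, the handle jumped back about 27°. I pulled again: it free-wheeled, then reached about 1.4 N m again at the same handle angle, so the nut had kept its snugness. The second time I eased off slowly and the handle stayed put at about 0.57 rad.
- **Last checks:** the lever is on the tighten side, there is no force on the tool and the gripper is clear of everything. Both pots stand where they were.
- **Elbow:** the detector missed it in the last picture and marked the ratchet head instead. It was in its place in the check after the first release, and I did not go near it afterwards.
- **Uncertain:** torque rose more slowly with handle angle than the stated 8 N m per rad, so some part between gripper and nut is giving. I went by the measured force, not the angle. Sensor noise was about 0.3 to 0.6 N per reading. The nut's own turn could not be measured directly.

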